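Sort the bought rings into the hold tray and pin its cover on

ROBOT

A 6-joint arm with a two-finger parallel gripper is mounted at the origin on the work surface. World frame = base frame: x ahead of the robot, y to its left, z up, the work surface at z = 0. Lengths are in m, angles in rad, forces in N, time in s.
With the tool pointing down it reaches from about 0.375 to 0.975 m from the base axis. Payload 3.8 kg.
Tool frame: the origin (TCP) lies on the centre line of the jaws, within the pads' length; the fingertips stand 19 mm ahead of it and the grasp point (between the pads) is the TCP; z points along the fingers, y is the direction in which the jaws open and shut (so a half turn about z gives the same grasp; the last joint's range is limited). The gripper opens to 85 mm and grips with 20 to 120 N. Pads are 22 mm wide; open, the fingers measure 114 mm over their backs; the gripper's body (76 mm by 85 mm) begins 54 mm behind the grasp point. The pads swing forward as they close: fully open they stand 13 mm farther back than shut.
Start: joints at [-1.297, 0.264, 1.604, -0, 1.274, -0.037], TCP at [0.206, -0.643, 0.25] pointing down, gripper open.
Joint ranges: [-2.63, 2.63], [-0.94, 2.18], [0.31, 2.57], [-1.31, 4.45], [0, 2.66], [-2.55, 2.55]. Speed limits (rad/s): [2.57, 2.57, 3.14, 3.14, 3.14, 3.14].

INTERFACE

Orientations are given as a unit quaternion [x, y, z, w].
In Python, from rig import env gives the robot as it stands.
- The arm moves only by the shell command python3 -m inch 'ROWS' [OPENING] [FORCE]. ROWS is JSON, a list of rows, each a list of 6 numbers: the shift along the tool's x, y, z in mm, then the turn, a rotation vector about the tool's x, y, z in degrees. In form: [[x, y, z, ax, ay, az], ...]. A call has 1 to 10 rows; each row shifts and turns the commanded pose from where the row before left it, along the tool's axes as they then stand; what a row does not reach is not made up. A row lasts 1/12 s, in which the tool goes at most 41.7 mm and 7.16 degrees, less where a joint would pass 70% of its speed; a pose out of reach is approached as far as the arm can. A call is refused whole if a number of a shift passes 41.7 or a number of a turn 7.16, either way. A call with a gripper value outside its range is refused whole. OPENING is the finger opening in mm, from 0 to 85.4, set as the call begins (- or left out, the last holds). The fingers move at their own pace and stop on an object; FORCE is the grip in N (left out, the last holds). Time passes only in rows, so rows that do not move let the fingers close. It gives the time, the measured TCP pose, the force and the opening at its end, in the units of the state.
- env.state(): the state, without advancing time (a new reading comes with each control period).
- env.grab_frame(name): name is "side" or "top" or "wrist"; returns the picture (400x640x3 uint8, red, green, blue); there is no depth.
- env.camera_params(name): a dict with "fx", "fy", "cx", "cy" (pixels), "D" ([k1, k2, p1, p2, k3] as OpenCV has them; the pictures are not rectified), "cam_to_world" (4x4, takes a point from camera to world coordinates); the wrist camera has in their place "tool_from_camera" (4x4, takes a point from camera to tool coordinates, whose origin is the TCP and whose axes are the flange's). Camera axes: x right, y up, looking along -z (the intrinsics and any distortion apply to the point x, -y, -z); pixel columns grow to the right and rows downward; lengths in m; the calibration is good to about 2 mm. A picture is of the moment at which its call begins: read the wrist's pose just before it. camera_params takes no time and is no camera call.
- env.sign_off(): hands the job in, once; it reports no verdict.
The state is a dict: "t": time; "qpos": joint angles; "dq": joint speeds; "tau": joint torques, N m; "eef_pos": TCP position; "orientation": TCP orientation; "contact_force": force on the tool from outside, world axes, zero at the start; "moment": the same for the moment, N m; "finger_gap": finger opening in m.
Only numpy, scipy, OpenCV 4.12 (cv2) and the standard library are available. Lean on these libraries where they do the work, as an engineer would, in place of code of your own. Each camera call takes 0.05 s, during which the arm holds its last target.

TASK

Put away the rings lying loose on the counter in the black two-compartment hold tray: plain bands in the larger compartment, rings with a stone in the smaller one. Then pick, of the three metal covers, the one whose holes match the tray's two pins, and lower it over the pins until it rests flush on the rim. Leave the other two covers lying flat on the counter, and do not disturb the ring stand with its two bands, the dish, the magnifier or the mandrel.

Things in the scene. Friction and masses are not known exactly. Their poses are not given: they have to be found in the camera images.
- tray: Black lacquered hold tray fixed to the counter: 140 (x) x 90 (y) x 36 mm high, open on top, any yaw. Origin: centre of its underside; z up. Floor 4 mm thick, side walls 5 mm, solid end blocks 20 mm long. A divider 4 mm thick across it at x = +10 mm parts two compartments. Two steel pins 8 mm thick, tips tapered, stand on the end blocks at x = +-60, y = 0, from the rim (z = 36) to z = 50 mm.
- tray_large (a point): Middle of the floor of the tray's larger compartment: 58 mm (tray x -50 to +8) by 80 mm (tray y -40 to +40), 32 mm deep; for plain bands. Axes as the tray's.
- tray_small (a point): Middle of the floor of the tray's smaller compartment: 38 mm (tray x +12 to +50) by 80 mm (tray y -40 to +40), 32 mm deep; for rings with a stone. Axes as the tray's.
- cover_a: Loose aluminium cover, one of three look-alikes: plate 140 (x) x 90 (y) x 5 mm, 0.13 to 0.25 kg, two 10 mm square holes through it at x = +-60, y = 0 (120 mm apart). Wooden grip bar on the middle of its top, 40 mm along x, 14 mm along y, z = 5 to 29 mm. Fits the tray's pins, either way round; seated, its origin is 36 mm above the tray's. Starts flat, bar up. Origin: centre of underside.
- cover_b: Loose aluminium cover, one of three look-alikes: plate 140 (x) x 90 (y) x 5 mm, 0.13 to 0.25 kg, two 10 mm square holes through it at x = +-52, y = 0 (104 mm apart). Wooden grip bar on the middle of its top, 40 mm along x, 14 mm along y, z = 5 to 29 mm. It does not fit the tray's pins. Starts flat, bar up. Origin: centre of underside.
- cover_c: Loose aluminium cover, one of three look-alikes: plate 140 (x) x 90 (y) x 5 mm, 0.13 to 0.25 kg, two 10 mm square holes through it at x = +-44, y = 0 (88 mm apart). Wooden grip bar on the middle of its top, 40 mm along x, 14 mm along y, z = 5 to 29 mm. It does not fit the tray's pins. Starts flat, bar up. Origin: centre of underside.
- band1: Plain wedding band lying flat on the counter (may be absent): outer diameter 24 mm, bore 19 mm, 8 mm high, 12 g. Origin: centre of its underside, z along its bore.
- band2: Plain wedding band lying flat on the counter (may be absent): outer diameter 24 mm, bore 19 mm, 8 mm high, 12 g. Origin: centre of its underside, z along its bore.
- band3: Plain wedding band lying flat on the counter (may be absent): outer diameter 24 mm, bore 19 mm, 8 mm high, 12 g. Origin: centre of its underside, z along its bore.
- band4: Plain wedding band lying flat on the counter (may be absent): outer diameter 24 mm, bore 19 mm, 8 mm high, 12 g. Origin: centre of its underside, z along its bore.
- band5: Plain wedding band lying flat on the counter (may be absent): outer diameter 24 mm, bore 19 mm, 8 mm high, 12 g. Origin: centre of its underside, z along its bore.
- band6: Plain wedding band lying flat on the counter (may be absent): outer diameter 24 mm, bore 19 mm, 8 mm high, 12 g. Origin: centre of its underside, z along its bore.
- stone1: Cocktail ring lying flat on the counter (may be absent): a band of outer diameter 24 mm, bore 19 mm, 8 mm high, with an oblong stone 18 mm broad that sticks out along its +x to 22 mm from the centre; 15 g. Best gripped across the band along its y. Origin: centre of the band's underside, z along its bore.
- stone2: Cocktail ring lying flat on the counter (may be absent): a band of outer diameter 24 mm, bore 19 mm, 8 mm high, with an oblong stone 18 mm broad that sticks out along its +x to 22 mm from the centre; 15 g. Best gripped across the band along its y. Origin: centre of the band's underside, z along its bore.
- stone3: Cocktail ring lying flat on the counter (may be absent): a band of outer diameter 24 mm, bore 19 mm, 8 mm high, with an oblong stone 18 mm broad that sticks out along its +x to 22 mm from the centre; 15 g. Best gripped across the band along its y. Origin: centre of the band's underside, z along its bore.
- ring_stand: Bystander: black lacquered ring stand with six slots, 60 x 130 mm, two bands seated in it (part of it) reaching 37 mm high. Origin: centre of the underside.
- dish: Bystander: white porcelain ring dish, 90 mm across, 22 mm high. Origin: centre of the underside.
- magnifier: Bystander: brass hand magnifier lying flat, lens frame 72 mm across, 8 mm thick, handle 90 mm long along its -x. Origin: under the lens centre.
- mandrel: Bystander: steel ring-sizing mandrel lying flat along its x, 290 mm long with a wooden handle, 25 mm thick. Origin: halfway along it, on the counter.
Mind the look-alikes: they are no part of the job. What is shaped like the tray but green is not meant. Leave any red look-alike of the cover_a alone.

How it is judged:
On the way, in this order (a step that is already met when the one before it is completed fails the run):
1. every loose ring is in its compartment: bands in the larger, stone rings in the smaller (x of band1 in the frame of tray between -0.051 and 0.009 m and y of band1 in the frame of tray between -0.041 and 0.041 m and z of band1 in the frame of tray between 0 and 0.036 m and x of band2 in the frame of tray between -0.051 and 0.009 m and y of band2 in the frame of tray between -0.041 and 0.041 m and z of band2 in the frame of tray between 0 and 0.036 m and x of band3 in the frame of tray between -0.051 and 0.009 m and y of band3 in the frame of tray between -0.041 and 0.041 m and z of band3 in the frame of tray between 0 and 0.036 m and x of band4 in the frame of tray between -0.051 and 0.009 m and y of band4 in the frame of tray between -0.041 and 0.041 m and z of band4 in the frame of tray between 0 and 0.036 m and x of band5 in the frame of tray between -0.051 and 0.009 m and y of band5 in the frame of tray between -0.041 and 0.041 m and z of band5 in the frame of tray between 0 and 0.036 m and x of band6 in the frame of tray between -0.051 and 0.009 m and y of band6 in the frame of tray between -0.041 and 0.041 m and z of band6 in the frame of tray between 0 and 0.036 m and x of stone1 in the frame of tray between 0.011 and 0.051 m and y of stone1 in the frame of tray between -0.041 and 0.041 m and z of stone1 in the frame of tray between 0 and 0.036 m and x of stone2 in the frame of tray between 0.011 and 0.051 m and y of stone2 in the frame of tray between -0.041 and 0.041 m and z of stone2 in the frame of tray between 0 and 0.036 m and x of stone3 in the frame of tray between 0.011 and 0.051 m and y of stone3 in the frame of tray between -0.041 and 0.041 m and z of stone3 in the frame of tray between 0 and 0.036 m), for 0.2 s.
2. the matching cover rests flush over the pins (z of cover_a in the frame of tray between 0.034 and 0.038 m and horizontal distance between cover_a and tray below 0.004 m and angle between cover_a's own z axis and vertical below 0.03 rad and angle between the x axis of cover_a and the x axis of tray, either way round below 0.08 rad and linear speed of cover_a below 0.02 m/s), for 0.2 s.
At the end, for the whole second after the job is handed in: Each ring lies in its compartment, below the rim; cover_a rests on the rim (origin 34 to 38 mm above the tray's), within 4 mm and 0.08 rad of the tray's centre and length (either way round), tilted under 0.03 rad, at rest; the other covers lie on the counter (below 12 mm) (all of step 1 and all of step 2 and height (world z) of each of cover_b, cover_c below 0.012 m); the robot touches nothing.
It fails at once if the ring stand is moved more than 30 mm (distance of ring_stand from where it was at the start of the episode above 0.03 m).
It fails at once if the dish is moved more than 30 mm (distance of dish from where it was at the start of the episode above 0.03 m).
It fails at once if the magnifier is moved more than 30 mm (distance of magnifier from where it was at the start of the episode above 0.03 m).
It fails at once if the mandrel is moved more than 30 mm (distance of mandrel from where it was at the start of the episode above 0.03 m).
Of band1, band2, band3, band4, band5, band6 only 5 to 6 are there at a start; the rules pass over those that are not, and their reading is None.
Of stone1, stone2, stone3 only 2 to 3 are there at a start; the rules pass over those that are not, and their reading is None.
At some moment in a run one of cover_a, band1, band2, band3, band4, band5, band6, stone1, stone2, stone3 may be knocked a few centimetres aside while the robot is not near it.
It also fails if it takes over 210 s, if anything falls off the work surface, if the arm or the gripper's body presses on something with over 40 N, if the wrist force passes 120 N, or if a joint passes its speed limit or range.

## Working session

There is one attempt and no reset: what is moved stays moved. The work goes in short steps, Python scripts to look and compute and a shell command to move; the robot and the scene stay as the last step left them, time stands still between calls to the robot, and variables do not carry over. Pictures are saved under pics/ and viewed, and the job is handed in when it is done.

```bash
ls -la; mkdir -p pics; cat > look.py <<'E'
import cv2,sys
from rig import env
def save(n,f):
    im=env.grab_frame(n); cv2.imwrite(f'pics/{f}.png',cv2.cvtColor(im,cv2.COLOR_RGB2BGR)); return im
E
python3 - <<'E'
from look import *
for n in ['top','side']:
    save(n,n+'0')
    p=env.camera_params(n); print(n,p)
print(env.camera_params('wrist'))
s=env.state();print(s)
E
```

```text
total 12
drwxr-xr-x  3 agent agent 4096 Dec  7 16:46 .
drwxr-xr-x 23 root  root  4096 Dec  7 16:46 ..
drwxr-xr-x  2 agent agent 4096 Dec  7 16:46 pics
top {'fx': 494.25656784081207, 'fy': 494.25656784081207, 'cx': 318.7210352648765, 'cy': 204.16734908100696, 'D': array([-0.05637942,  0.        ,  0.        ,  0.        ,  0.        ]), 'cam_to_world': array([[-0.02895522,  0.98973413, -0.13995696,  0.3481309 ],
       [-0.99947265, -0.02660813,  0.0186127 , -0.0547214 ],
       [ 0.01469763,  0.14042209,  0.98998263,  1.25111582],
       [ 0.        ,  0.        ,  0.        ,  1.        ]])}
side {'fx': 466.2086781657336, 'fy': 466.2086781657336, 'cx': 317.7127596675286, 'cy': 215.10798819766228, 'D': array([0.01848022, 0.        , 0.        , 0.        , 0.        ]), 'cam_to_world': array([[-0.97335208,  0.15844994, -0.16576892,  0.3143461 ],
       [-0.22914622, -0.6442657 ,  0.72966686,  0.90136875],
       [ 0.00881644,  0.74820808,  0.66340556,  0.93867682],
       [ 0.        ,  0.        ,  0.        ,  1.        ]])}
{'fx': 288.3393405180298, 'fy': 288.3393405180298, 'cx': 
[... 457 characters left out ...]
,
         1.00000000e+00]])}
{'t': 0.1, 'qpos': array([-1.29690402e+00,  2.64707270e-01,  1.60527807e+00,  1.97836506e-05,
        1.27364599e+00, -3.68970509e-02]), 'dq': array([-0.00025323, -0.00126917, -0.00215493,  0.000513  , -0.00161937,
       -0.00041632]), 'tau': array([-1.29468604e-04, -5.16708434e+01, -3.68589914e+01, -1.82357867e-04,
        6.19156999e-03, -4.33404352e-05]), 'eef_pos': array([ 0.20625944, -0.64206053,  0.24904466]), 'orientation': array([ 9.87950460e-01,  1.54767084e-01, -1.11117587e-04, -1.01330743e-03]), 'contact_force': array([-0.43143359, -0.38050691, -0.40934769]), 'moment': array([-0.02712989,  0.03268285,  0.00644491]), 'finger_gap': 0.08581243791237118}
```

View pics/top0.png

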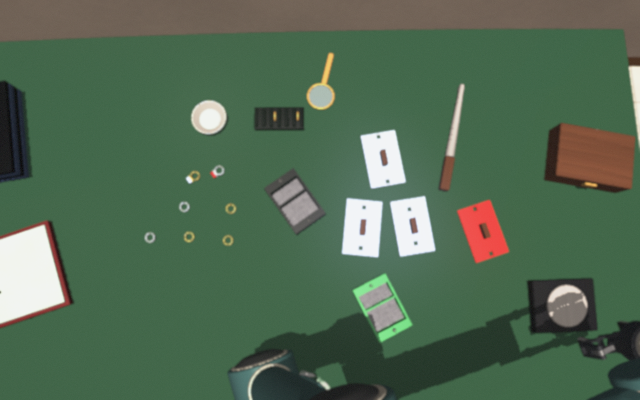

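View pics/side0.png

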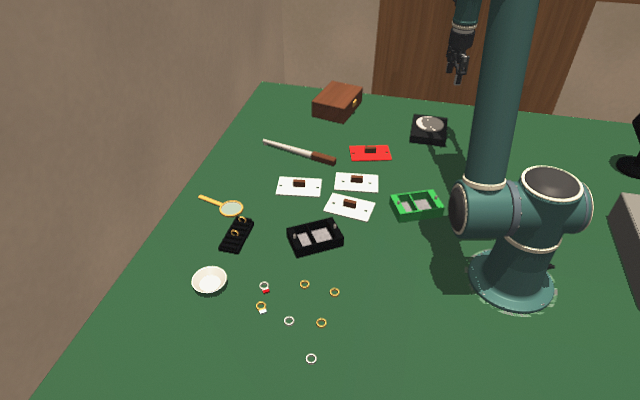

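```bash
cat >> look.py <<'E'
import numpy as np
from scipy.spatial.transform import Rotation as R
def cam(n,st=None):
    p=env.camera_params(n); K=np.array([[p['fx'],0,p['cx']],[0,p['fy'],p['cy']],[0,0,1]])
    if n=='wrist':
        st=st or env.state(); T=np.eye(4);T[:3,:3]=R.from_quat(st['orientation']).as_matrix();T[:3,3]=st['eef_pos']
        M=T@p['tool_from_camera']
    else: M=p['cam_to_world']
    return K,p['D'],M
def w(c,uv,z):
    K,D,M=c
    uv=np.array(uv,float).reshape(-1,1,2)
    n=cv2.undistortPoints(uv,K,D).reshape(-1,2)
    d=np.c_[n[:,0],-n[:,1],-np.ones(len(n))]@M[:3,:3].T
    o=M[:3,3]; t=(z-o[2])/d[:,2]
    return o+d*t[:,None]
def px(c,P):
    K,D,M=c
    q=(np.atleast_2d(P)-M[:3,3])@M[:3,:3]
    q=q*[1,-1,-1]
    return cv2.projectPoints(q,np.zeros(3),np.zeros(3),K,D)[0].reshape(-1,2)
def rgb2(im,f): cv2.imwrite(f'pics/{f}.png',cv2.cvtColor(im,cv2.COLOR_RGB2BGR))
E
python3 - <<'E'
from look import *
im=cv2.imread('pics/top0.png')
cv2.imwrite('pics/cropA.png',cv2.resize(im[150:260,130:330],None,fx=4,fy=4,interpolation=cv2.INTER_CUBIC))
cv2.imwrite('pics/cropB.png',cv2.resize(im[120:270,330:520],None,fx=4,fy=4,interpolation=cv2.INTER_CUBIC))
c=cam('top')
print(np.round(w(c,[(184,207),(150,237),(189,237),(228,240),(230,209),(194,177),(217,172),(295,202),(383,159),(362,228),(413,226)],0.008),3))
E
```

```text
[[ 0.526  0.264  0.008]
 [ 0.452  0.35   0.008]
 [ 0.449  0.251  0.008]
 [ 0.439  0.153  0.008]
 [ 0.518  0.147  0.008]
 [ 0.603  0.239  0.008]
 [ 0.614  0.18   0.008]
 [ 0.531 -0.018  0.008]
 [ 0.637 -0.247  0.008]
 [ 0.46  -0.186  0.008]
 [ 0.462 -0.316  0.008]]
```

View pics/cropA.png

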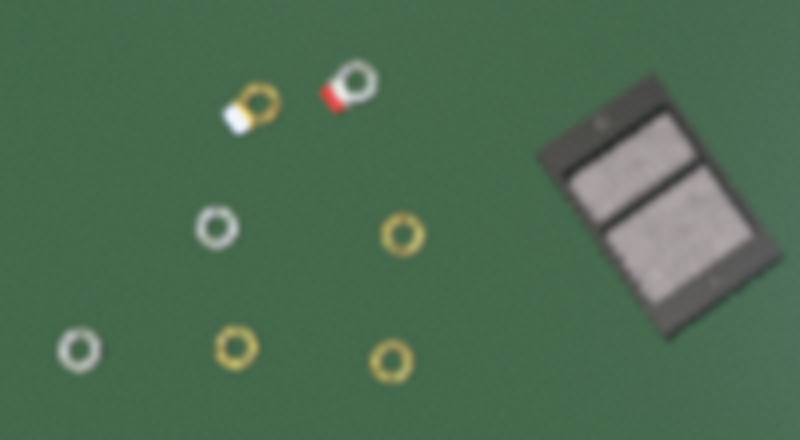

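View pics/cropB.png

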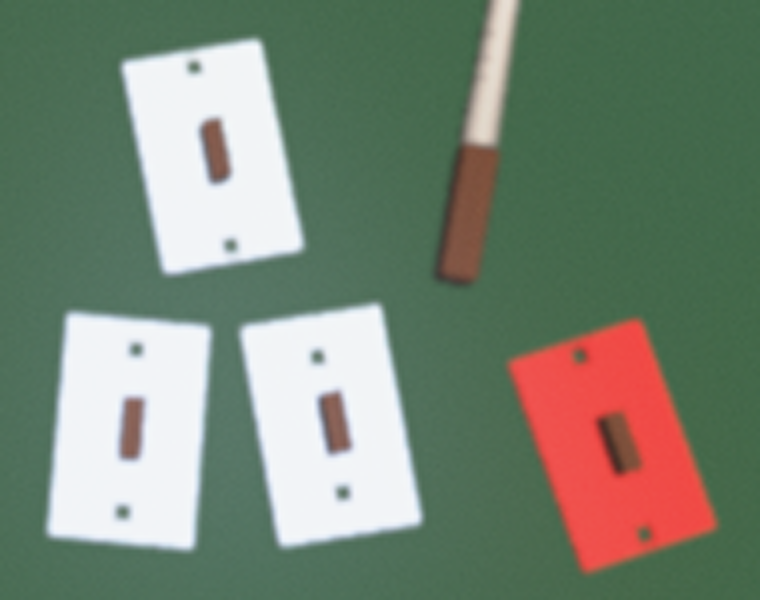

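```bash
cat > find.py <<'E'
from look import *
def rings(im,c):
    a=im.astype(int); roi=np.zeros(im.shape[:2],bool); roi[150:260,130:262]=1
    m=(((a[...,0]-a[...,1])>-10)&(a[...,0]>90)&roi).astype(np.uint8)
    n,l,s,ce=cv2.connectedComponentsWithStats(m)
    out=[]
    for i in range(1,n):
        if s[i,4]<15: continue
        ys,xs=np.where(l==i); P=np.c_[xs,ys]
        r=[int(s[i,4]),np.round(ce[i],1)]
        W=w(c,P,0.006)[:,:2]; 
        mu=W.mean(0); ev,V=np.linalg.eigh(np.cov(W.T)); ax=V[:,1]
        k=(W-mu)@ax
        (x0,y0),rad=cv2.minEnclosingCircle(W.astype(np.float32)*1000)
        print(r,'circ',round(x0/1000,4),round(y0/1000,4),round(rad,1),'mean',mu.round(4),'elong',np.sqrt(ev[1]/ev[0]).round(2),'ax',np.degrees(np.arctan2(ax[1],ax[0])).round(1),'ends',k.min().round(4),k.max().round(4))
if __name__=='__main__':
    im=cv2.cvtColor(cv2.imread('pics/top0.png'),cv2.COLOR_BGR2RGB); c=cam('top')
    rings(im,c)
    # tray corners from crop
    cr=np.array([(654,75),(782,257),(669,338),(538,153)])/4+[129.6,149.6]
    T=w(c,cr,0.036); print(T.round(4), T.mean(0).round(4))
    for i in range(4):
        d=T[(i+1)%4]-T[i]; print(np.linalg.norm(d).round(4),np.degrees(np.arctan2(d[1],d[0])).round(1))
    for h in ([(194,67),(230,245)],[(136,349),(122,512)],[(317,356),(342,492)]):
        H=w(c,np.array(h)/4+[329.6,119.6],0.005); d=H[1]-H[0]; print('holes',H.mean(0).round(4),np.linalg.norm(d).round(4),np.degrees(np.arctan2(d[1],d[0])).round(1))
E
python3 find.py
```

```text
[95, array([193.3, 176.4])] circ 0.6058 0.2422 17.1 mean [0.6047 0.2415] elong 1.29 ax 125.4 ends -0.0169 0.0168
[57, array([213.4, 173.8])] circ 0.6103 0.1894 12.0 mean [0.6101 0.1899] elong 1.31 ax -138.4 ends -0.0116 0.0109
[67, array([230.3, 208. ])] circ 0.5197 0.1466 14.0 mean [0.5203 0.1466] elong 1.17 ax -148.4 ends -0.0134 0.0145
[66, array([188.7, 236.6])] circ 0.4507 0.2518 13.6 mean [0.4505 0.2521] elong 1.08 ax 85.4 ends -0.0135 0.0122
[71, array([227.8, 239.9])] circ 0.4394 0.1531 13.5 mean [0.4395 0.1532] elong 1.03 ax 173.8 ends -0.0127 0.0131
[[ 0.6123 -0.0159  0.036 ]
 [ 0.4953 -0.0927  0.036 ]
 [ 0.447  -0.0216  0.036 ]
 [ 0.5646  0.0574  0.036 ]] [ 0.5298 -0.0182  0.036 ]
0.14 -146.8
0.0859 124.2
0.1417 33.9
0.0875 -56.9
holes [ 0.6394 -0.2469  0.005 ] 0.1198 -171.5
holes [ 0.4626 -0.1858  0.005 ] 0.1042 172.8
holes [ 0.4631 -0.3137  0.005 ] 0.0879 -172.6
```

```bash
python3 - <<'E'
from look import *
c=cam('top')
q=np.array([(217,227),(79,350),(403,234),(236,347),(392,361),(259,104),(237,118),(356,82),(330,99),(600,122),(716,282)])/4+[129.6,149.6]
for n,z,p in zip('bW1 bW2 bG1 bG2 bG3 s1 s1t s2 s2t pin+ pin-'.split(),[.006]*9+[.048]*2,q): print(n,w(c,p,z)[0].round(4))
A=w(c,q,.006)
for i in (5,7):
    d=A[i+1]-A[i];print(np.degrees(np.arctan2(d[1],d[0])),np.linalg.norm(d))
d=A[9]-A[10];print(np.degrees(np.arctan2(d[1],d[0])))
E
cat > go.py <<'E'
# usage: go.py x y z [az_deg]  -> how far to go, in the tool's axes
import sys
from look import *
s=env.state(); Rm=R.from_quat(s['orientation']).as_matrix()
az=np.degrees(np.arctan2(Rm[1,0],Rm[0,0]))
t=np.array([float(v) for v in sys.argv[1:4]]); p=s['eef_pos']
a=float(sys.argv[4]) if len(sys.argv)>4 else az
turn=-((a-az+180)%360-180)
A=np.radians(a); Rt=np.array([[np.cos(A),np.sin(A),0],[np.sin(A),-np.cos(A),0],[0,0,-1]])
# tilt correction rotvec in tool frame (before turn)
tilt=R.from_matrix(Rm.T@np.array([[np.cos(np.radians(az)),np.sin(np.radians(az)),0],[np.sin(np.radians(az)),-np.cos(np.radians(az)),0],[0,0,-1]])).as_rotvec(degrees=True)
j1=np.degrees(np.arctan2(t[1],t[0])) 
print('t',round(s['t'],2),'pos',p.round(4),'az',az.round(1),'q6',np.degrees(s['qpos'][5]).round(0),'tilt-fix',tilt.round(2))
print('turn about tool z %.1f deg; q6 after ~%.0f; shift after turn (mm):'%(turn,j1+90-a),(Rt.T@(t-p)*1000).round(1),' axes now:',(Rm.T@(t-p)*1000).round(1))
E
python3 go.py 0.45 0.25 0.12 90
```

```text
bW1 [0.5278 0.265  0.006 ]
bW2 [0.4517 0.3519 0.006 ]
bG1 [0.5201 0.1465 0.006 ]
bG2 [0.451  0.2523 0.006 ]
bG3 [0.4396 0.1538 0.006 ]
s1 [0.6067 0.2388 0.006 ]
s1t [0.598  0.2528 0.006 ]
s2 [0.6194 0.1764 0.006 ]
s2t [0.6087 0.1931 0.006 ]
pin+ [0.5809 0.0177 0.048 ]
pin- [ 0.4795 -0.0514  0.048 ]
121.87611833760127 0.01657523249335793
122.59236118582854 0.01981287908879314
34.27865102544396
t 0.1 pos [ 0.2063 -0.6421  0.249 ] az 17.8 q6 -2.0 tilt-fix [-0.12 -0.01  0.  ]
turn about tool z -72.2 deg; q6 after ~29; shift after turn (mm): [892.1 243.7 129. ]  axes now: [ 504.8 -774.5  130.7]
```

```bash
python3 -m inch '[[36,-9,0,0,0,-5.4],[36,-9,0,0,0,-5.4],[36,-9,0,0,0,-5.4],[36,-9,0,0,0,0],[36,-9,0,0,0,0],[36,-9,0,0,0,0],[36,-9,0,0,0,0],[36,-9,0,0,0,0],[36,-9,0,0,0,0],[36,-9,0,0,0,0]]' 50 20; python3 go.py 0.5 0.0 0.2 34;  python3 go.py 0.4396 0.1535 0.1 34
```

```text
t: 0.93
eef_pos: [0.4691, -0.3806, 0.2498]
orientation: [0.956, 0.292, -0.0, -0.0]
contact_force: [-0.6, 0.2, 0.1]
finger_gap: 0.0501
t 0.93 pos [ 0.4691 -0.3806  0.2498] az 34.0 q6 15.0 tilt-fix [-0.04  0.01 -0.  ]
turn about tool z 0.0 deg; q6 after ~56; shift after turn (mm): [ 238.4 -298.2   49.8]  axes now: [ 238.4 -298.2   50. ]
t 0.93 pos [ 0.4691 -0.3806  0.2498] az 34.0 q6 15.0 tilt-fix [-0.04  0.01 -0.  ]
turn about tool z 0.0 deg; q6 after ~75; shift after turn (mm): [ 274.2 -459.3  149.8]  axes now: [ 274.2 -459.2  150.1]
```

```bash
python3 -m inch '[[22,-33,0,0,0,0],[22,-33,0,0,0,0],[22,-33,0,0,0,0],[22,-33,0,0,0,0],[22,-33,0,0,0,0],[22,-33,0,0,0,0],[22,-33,0,0,0,0],[22,-33,0,0,0,0],[22,-33,0,0,0,0],[22,-33,0,0,0,0]]'; python3 -m inch '[[18,-30,16,0,0,0],[18,-30,16,0,0,0],[18,-30,16,0,0,0],[0,-30,17,0,0,0],[0,-9,30,0,0,0],[0,0,0,0,0,0],[0,0,0,0,0,0]]';  python3 go.py 0.4396 0.1535 0.06 34
```

```text
t: 1.77
eef_pos: [0.4655, 0.0161, 0.25]
orientation: [0.956, 0.292, -0.0, -0.0]
contact_force: [0.4, -0.1, 0.4]
finger_gap: 0.0504
t: 2.35
eef_pos: [0.4368, 0.1511, 0.1535]
orientation: [0.956, 0.293, -0.003, 0.0]
contact_force: [0.7, -0.3, 0.4]
finger_gap: 0.05
t 2.35 pos [0.4368 0.1511 0.1535] az 34.1 q6 72.0 tilt-fix [-0.07  0.28 -0.  ]
turn about tool z 0.1 deg; q6 after ~75; shift after turn (mm): [ 3.6 -0.4 93.5]  axes now: [ 4.1 -0.3 93.5]
```

```bash
python3 - <<'E'
from look import *
save('wrist','w1'); save('top','t1')
c=cam('wrist'); print(px(c,[.4396,.1535,.008]))
E
```

```text
[[315.76203093 188.04512295]]
```

View pics/w1.png

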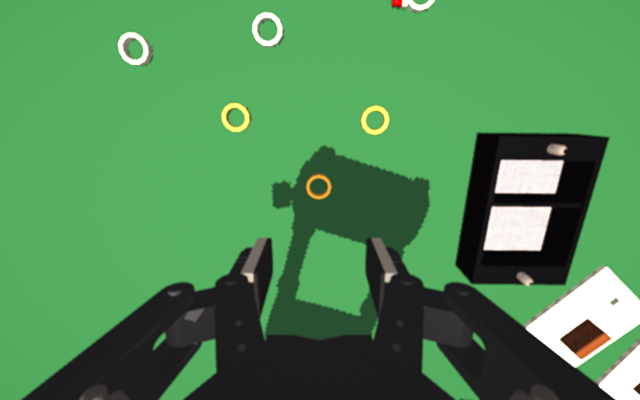

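```bash
python3 -m inch '[[4,1,30,0,0,0],[0,0,30,0,0,0],[0,0,30,0,0,0],[0,0,28,0,0,0],[0,0,13,0,0,0],[0,0,0,0,0,0],[0,0,0,0,0,0]]' 45;  python3 go.py 0.4396 0.1535 0.021 34; python3 -m inch '[[0,0,0,0,0,0],[0,0,0,0,0,0],[0,0,0,0,0,0],[0,0,0,0,0,0],[0,0,0,0,0,0]]' 10 25
```

```text
t: 3.03
eef_pos: [0.4442, 0.1521, 0.0253]
orientation: [0.957, 0.292, 0.001, 0.0]
contact_force: [0.2, 0.8, 0.8]
finger_gap: 0.0451
t 3.03 pos [0.4442 0.1521 0.0253] az 33.9 q6 72.0 tilt-fix [ 0.02 -0.05 -0.  ]
turn about tool z -0.1 deg; q6 after ~75; shift after turn (mm): [-3.1 -3.7  4.3]  axes now: [-3.1 -3.7  4.3]
t: 3.45
eef_pos: [0.4457, 0.1538, 0.0273]
orientation: [0.956, 0.292, 0.003, -0.0]
contact_force: [-0.5, 0.7, 7.2]
finger_gap: 0.0101
```

```bash
python3 -m inch '[[0,0,0,0,0,0],[0,0,0,0,0,0],[0,0,0,0,0,0],[0,0,-20,0,0,0],[0,0,-40,0,0,0],[0,0,0,0,0,0],[0,0,0,0,0,0],[0,0,0,0,0,0]]' 45; python3 - <<'E'
from look import *
print(env.state()['eef_pos'],env.state()['contact_force'])
save('wrist','w2')
c=cam('wrist'); print(px(c,[.4396,.1535,.008]))
E
```

```text
t: 4.12
eef_pos: [0.4427, 0.1528, 0.0845]
orientation: [0.956, 0.292, 0.0, 0.0]
contact_force: [-0.3, 0.3, -1.3]
finger_gap: 0.045
[0.44265773 0.15280236 0.08451053] [-0.25142359  0.26616151 -1.3490241 ]
[[315.46189826 216.33620806]]
```

View pics/w2.png

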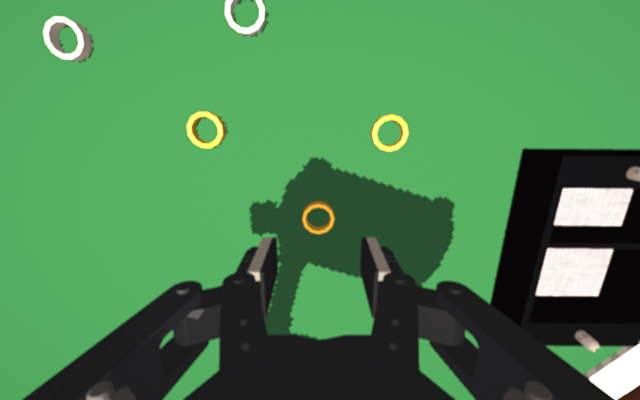

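```bash
cat > wp.py <<'E'
# wp.py z u v [u v ...]: world points for wrist pixels at the present pose
import sys
from look import *
a=[float(v) for v in sys.argv[1:]]
print(w(cam('wrist'),np.array(a[1:]).reshape(-1,2),a[0]).round(4))
E
python3 wp.py 0.008 318 217.5 205.5 129 390 132; python3 go.py 0.4405 0.1516 0.0195 34
```

```text
[[0.4399 0.1514 0.008 ]
 [0.4503 0.2501 0.008 ]
 [0.5185 0.1455 0.008 ]]
t 4.17 pos [0.4419 0.1526 0.0836] az 34.0 q6 72.0 tilt-fix [-0.03  0.08 -0.  ]
turn about tool z 0.0 deg; q6 after ~75; shift after turn (mm): [-1.7  0.1 64.1]  axes now: [-1.6  0.1 64.1]
```

```bash
python3 -m inch '[[-1.7,0,30,0,0,0],[0,0,20,0,0,0],[0,0,14,0,0,0],[0,0,0,0,0,0],[0,0,0,0,0,0],[0,0,0,0,0,0]]' 45;  python3 go.py 0.4396 0.1516 0.0195 34; python3 -m inch '[[0,0,0,0,0,0],[0,0,0,0,0,0],[0,0,0,0,0,0],[0,0,0,0,0,0],[0,0,0,0,0,0]]' 10 25
```

```text
t: 4.67
eef_pos: [0.4399, 0.1515, 0.0189]
orientation: [0.956, 0.292, -0.002, -0.0]
contact_force: [0.2, -0.1, -0.4]
finger_gap: 0.0452
t 4.67 pos [0.4399 0.1515 0.0189] az 34.0 q6 72.0 tilt-fix [-0.06  0.18 -0.  ]
turn about tool z 0.0 deg; q6 after ~75; shift after turn (mm): [-0.2 -0.3 -0.6]  axes now: [-0.2 -0.3 -0.6]
t: 5.08
eef_pos: [0.4413, 0.1519, 0.0204]
orientation: [0.956, 0.292, 0.0, 0.0]
contact_force: [0.1, -0.2, -0.0]
finger_gap: 0.0222
```

```bash
cat > drop.py <<'E'
# drop.py tx ty : shift to a drop place given in tray mm, TCP z 75 mm ; D: z
import sys
from look import *
C=np.array([0.530,-0.0175]);a=np.radians(34)
t=np.array([float(sys.argv[1]),float(sys.argv[2])])/1000
P=C+[np.cos(a)*t[0]-np.sin(a)*t[1],np.sin(a)*t[0]+np.cos(a)*t[1]]
sys.argv=['go',*map(str,P),sys.argv[3] if len(sys.argv)>3 else '0.075']+sys.argv[4:5]
exec(open('go.py').read())
E
python3 -m inch '[[0,0,-25,0,0,0],[0,0,-35,0,0,0],[0,0,0,0,0,0],[0,0,0,0,0,0],[0,0,0,0,0,0]]'; python3 drop.py -35 26
```

```text
t: 5.5
eef_pos: [0.4413, 0.1519, 0.0804]
orientation: [0.956, 0.292, 0.0, -0.0]
contact_force: [-0.3, 0.3, -1.0]
finger_gap: 0.0223
t 5.5 pos [0.4413 0.1519 0.0804] az 34.0 q6 72.0 tilt-fix [ 0.01 -0.03 -0.  ]
turn about tool z -0.0 deg; q6 after ~54; shift after turn (mm): [-56.2 164.    5.4]  axes now: [-56.2 164.    5.4]
```

```bash
python3 -m inch '[[-11,33,0,0,0,0],[-11,33,0,0,0,0],[-11,33,0,0,0,0],[-11,33,0,0,0,0],[-12,32,0,0,0,0],[0,0,0,0,0,0],[0,0,0,0,0,0],[0,0,0,0,0,0]]'; python3 drop.py -35 26 0.058; python3 - <<'E'
from look import *
save('wrist','w3')
c=cam('wrist')
a=np.radians(34);C=np.array([.53,-.0175])
for t in [(60,0,50),(-60,0,50),(70,45,36),(-70,45,36),(70,-45,36),(-70,-45,36)]:
    t=np.array(t)/1000; P=[C[0]+np.cos(a)*t[0]-np.sin(a)*t[1],C[1]+np.sin(a)*t[0]+np.cos(a)*t[1],t[2]]; print(t,px(c,P))
E
```

```text
t: 6.17
eef_pos: [0.4852, -0.0152, 0.0788]
orientation: [0.956, 0.292, -0.001, -0.001]
contact_force: [0.5, -0.0, -0.7]
finger_gap: 0.0225
t 6.17 pos [ 0.4852 -0.0152  0.0788] az 33.9 q6 51.0 tilt-fix [-0.14  0.13 -0.  ]
turn about tool z -0.0 deg; q6 after ~54; shift after turn (mm): [ 0.9  1.  20.8]  axes now: [ 0.9  1.  20.8]
[0.06 0.   0.05] [[374.39049472  63.52025633]]
[-0.06  0.    0.05] [[363.28488606 279.1897929 ]]
[0.07  0.045 0.036] [[284.48321936  46.74858297]]
[-0.07   0.045  0.036] [[291.72970422 280.43746924]]
[ 0.07  -0.045  0.036] [[456.66123539  46.73249051]]
[-0.07  -0.045  0.036] [[427.3239831  280.53678193]]
```

View pics/w3.png

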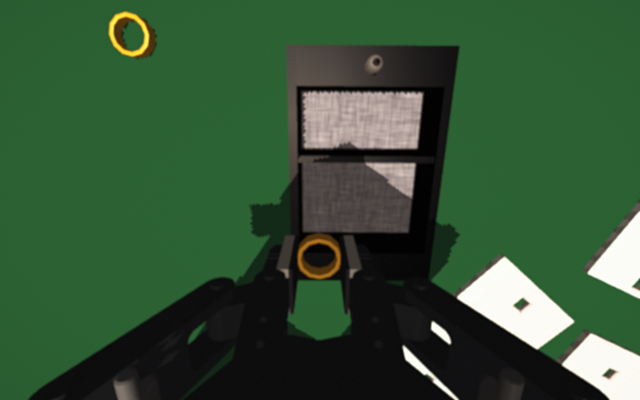

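```bash
python3 -m inch '[[1,2,20,0,0,0],[0,0,0,0,0,0],[0,0,0,0,0,0]]';  python3 -m inch '[[0,0,0,0,0,0],[0,0,0,0,0,0],[0,0,0,0,0,0],[0,0,0,0,0,0],[0,0,-35,0,0,0],[0,0,0,0,0,0]]' 45; python3 -m inch '[[0,-35,0,0,0,0],[0,-35,0,0,0,0],[0,-35,0,0,0,0],[0,0,0,0,0,0],[0,0,0,0,0,0]]'; python3 - <<'E'
from look import *
save('top','t4')
E
python3 go.py 0.5185 0.146 0.08 34
```

```text
t: 6.47
eef_pos: [0.4866, -0.0151, 0.059]
orientation: [0.956, 0.293, -0.002, -0.001]
contact_force: [0.6, 0.2, -0.8]
finger_gap: 0.022
t: 6.97
eef_pos: [0.4919, -0.0167, 0.0999]
orientation: [0.956, 0.292, 0.003, 0.001]
contact_force: [2.2, -0.9, 0.4]
finger_gap: 0.0447
t: 7.38
eef_pos: [0.4292, 0.0716, 0.0955]
orientation: [0.956, 0.294, 0.0, 0.0]
contact_force: [0.4, 0.1, 0.3]
finger_gap: 0.0448
t 7.43 pos [0.4302 0.0709 0.0958] az 34.1 q6 62.0 tilt-fix [ 0.06 -0.08 -0.  ]
turn about tool z 0.1 deg; q6 after ~72; shift after turn (mm): [115.2 -12.9  15.8]  axes now: [115.2 -12.7  16. ]
```

View pics/t4.png

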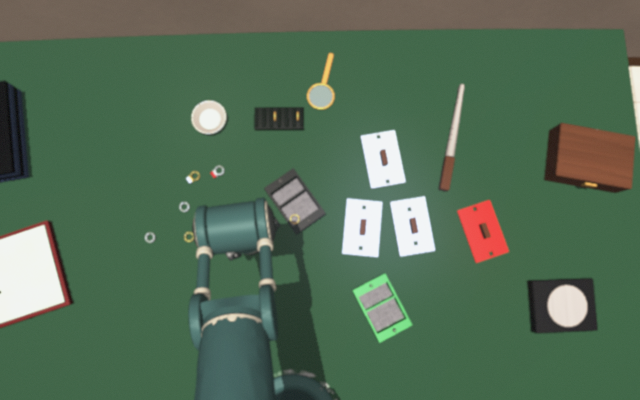

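```bash
python3 -m inch '[[38,-4,0,0,0,0],[38,-4,0,0,0,0],[39,-5,0,0,0,0],[0,0,25,0,0,0],[0,0,15,0,0,0],[0,0,0,0,0,0],[0,0,0,0,0,0]]'; python3 go.py 0.5185 0.146 0.0195 34
```

```text
t: 8.02
eef_pos: [0.5178, 0.1445, 0.0542]
orientation: [0.956, 0.292, -0.001, 0.0]
contact_force: [0.4, -0.7, -0.7]
finger_gap: 0.045
t 8.02 pos [0.5178 0.1445 0.0542] az 33.9 q6 69.0 tilt-fix [-0.04  0.14 -0.  ]
turn about tool z -0.1 deg; q6 after ~72; shift after turn (mm): [ 1.4 -0.8 34.7]  axes now: [ 1.5 -0.8 34.7]
```

```bash
python3 -m inch '[[1.5,0,20,0,0,0],[0,0,15,0,0,0],[0,0,0,0,0,0],[0,0,0,0,0,0],[0,0,0,0,0,0]]'; python3 -m inch '[[0,0,0,0,0,0],[0,0,0,0,0,0],[0,0,0,0,0,0],[0,0,0,0,0,0],[0,0,0,0,0,0]]' 10 25;python3 -m inch '[[0,0,-25,0,0,0],[0,0,-35,0,0,0],[0,0,0,0,0,0],[0,0,0,0,0,0],[0,0,0,0,0,0]]'; python3 drop.py -35 -26
```

```text
t: 8.43
eef_pos: [0.5203, 0.1462, 0.0218]
orientation: [0.956, 0.292, 0.001, 0.0]
contact_force: [0.4, -0.6, 0.6]
finger_gap: 0.0451
t: 8.85
eef_pos: [0.5204, 0.1466, 0.0219]
orientation: [0.956, 0.293, 0.001, 0.0]
contact_force: [-1.3, -0.1, 6.1]
finger_gap: 0.0222
t: 9.27
eef_pos: [0.5192, 0.1466, 0.0806]
orientation: [0.956, 0.292, 0.0, 0.0]
contact_force: [0.3, 1.0, -0.6]
finger_gap: 0.0221
t 9.27 pos [0.5192 0.1466 0.0806] az 34.0 q6 69.0 tilt-fix [ 0.02 -0.05 -0.  ]
turn about tool z -0.0 deg; q6 after ~49; shift after turn (mm): [-117.9  168.     5.6]  axes now: [-117.9  168.     5.6]
```

```bash
python3 -m inch '[[-20,28,0,0,0,0],[-20,28,0,0,0,0],[-20,28,0,0,0,0],[-20,28,0,0,0,0],[-20,28,0,0,0,0],[-18,28,0,0,0,0],[0,0,0,0,0,0],[0,0,21,0,0,0],[0,0,0,0,0,0],[0,0,0,0,0,0]]'; python3 drop.py -35 -26 0.058; python3 -m inch '[[0,0,0,0,0,0],[0,0,0,0,0,0],[0,0,0,0,0,0],[0,0,0,0,0,0],[0,0,-35,0,0,0],[0,0,0,0,0,0]]' 45;  python3 go.py 0.4503 0.2501 0.08 34
```

```text
t: 10.1
eef_pos: [0.5138, -0.058, 0.0576]
orientation: [0.956, 0.292, -0.002, -0.001]
contact_force: [0.5, 0.0, -0.5]
finger_gap: 0.0219
t 10.1 pos [ 0.5138 -0.058   0.0576] az 34.0 q6 47.0 tilt-fix [-0.18  0.14 -0.  ]
turn about tool z -0.0 deg; q6 after ~50; shift after turn (mm): [ 1.1  1.4 -0.4]  axes now: [ 1.1  1.4 -0.4]
t: 10.6
eef_pos: [0.5184, -0.059, 0.0989]
orientation: [0.956, 0.293, 0.003, 0.002]
contact_force: [2.0, -0.7, 0.3]
finger_gap: 0.0449
t 10.6 pos [ 0.5184 -0.059   0.0989] az 34.0 q6 47.0 tilt-fix [ 0.27 -0.28 -0.  ]
turn about tool z 0.0 deg; q6 after ~85; shift after turn (mm): [ 116.4 -294.3   18.9]  axes now: [ 116.5 -294.3   18.1]
```

```bash
python3 -m inch '[[14.5,-37,0,0,0,0],[14.5,-37,0,0,0,0],[14.5,-37,0,0,0,0],[14.5,-37,0,0,0,0],[14.5,-37,0,0,0,0],[14.5,-37,0,0,0,0],[14.5,-37,0,0,0,0],[15,-35,15,0,0,0],[0,0,15,0,0,0],[0,0,0,0,0,0]]';python3 -m inch '[[0,0,0,0,0,0],[0,0,0,0,0,0]]'; python3 go.py 0.4503 0.2501 0.0185 34; python3 - <<'E'
from look import *
save('wrist','w5')
E
```

```text
t: 11.43
eef_pos: [0.4449, 0.2515, 0.0623]
orientation: [0.956, 0.295, -0.002, 0.0]
contact_force: [-1.0, -0.6, -1.1]
finger_gap: 0.045
t: 11.6
eef_pos: [0.4476, 0.2496, 0.0647]
orientation: [0.956, 0.292, 0.0, 0.0]
contact_force: [-0.5, 0.6, -0.4]
finger_gap: 0.0453
t 11.6 pos [0.4476 0.2496 0.0647] az 34.0 q6 82.0 tilt-fix [0.02 0.   0.  ]
turn about tool z -0.0 deg; q6 after ~85; shift after turn (mm): [ 2.5  1.  46.2]  axes now: [ 2.5  1.  46.2]
```

View pics/w5.png

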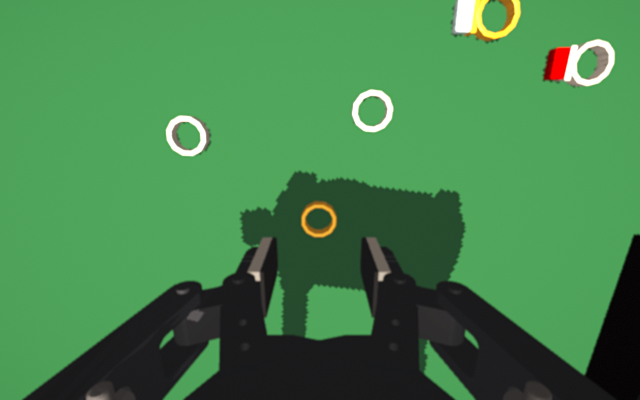

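```bash
python3 wp.py 0.008 319 218 372.5 110 187 135 498 17 597 62; python3 -m inch '[[2.5,0,20,0,0,0],[0,0,26,0,0,0],[0,0,0,0,0,0],[0,0,0,0,0,0],[0,0,0,0,0,0]]'; python3 -m inch '[[0,0,0,0,0,0],[0,0,0,0,0,0],[0,0,0,0,0,0],[0,0,0,0,0,0],[0,0,0,0,0,0]]' 10 25;python3 -m inch '[[0,0,-25,0,0,0],[0,0,-35,0,0,0],[0,0,0,0,0,0],[0,0,0,0,0,0],[0,0,0,0,0,0]]'; python3 drop.py -7 26
```

```text
[[0.4523 0.2515 0.008 ]
 [0.5278 0.2635 0.008 ]
 [0.4522 0.3495 0.008 ]
 [0.606  0.2356 0.008 ]
 [0.6212 0.1721 0.008 ]]
t: 12.07
eef_pos: [0.45, 0.2507, 0.0189]
orientation: [0.957, 0.292, 0.0, 0.0]
contact_force: [0.3, -0.3, 0.2]
finger_gap: 0.0452
t: 12.48
eef_pos: [0.4501, 0.2514, 0.0192]
orientation: [0.956, 0.293, 0.0, 0.0]
contact_force: [-0.4, -2.2, 6.2]
finger_gap: 0.0221
t: 12.9
eef_pos: [0.4493, 0.2516, 0.0782]
orientation: [0.956, 0.292, 0.0, -0.0]
contact_force: [-0.0, 0.3, -0.4]
finger_gap: 0.0226
t 12.9 pos [0.4493 0.2516 0.0782] az 34.0 q6 82.0 tilt-fix [-0.01 -0.01  0.  ]
turn about tool z -0.0 deg; q6 after ~56; shift after turn (mm): [-90.6 242.2   3.2]  axes now: [-90.6 242.2   3.2]
```

```bash
python3 -m inch '[[-13,35,0,0,0,0],[-13,35,0,0,0,0],[-13,35,0,0,0,0],[-13,35,0,0,0,0],[-13,35,0,0,0,0],[-13,35,0,0,0,0],[-12,33,0,0,0,0],[0,0,20,0,0,0],[0,0,0,0,0,0],[0,0,0,0,0,0]]'; python3 drop.py -7 26 0.058; python3 -m inch '[[0,0,0,0,0,0],[0,0,0,0,0,0],[0,0,0,0,0,0],[0,0,0,0,0,0],[0,0,-35,0,0,0],[0,0,0,0,0,0]]' 45;  python3 go.py 0.5278 0.2640 0.08 34
```

```text
t: 13.73
eef_pos: [0.5087, -0.0005, 0.0563]
orientation: [0.956, 0.292, -0.002, -0.001]
contact_force: [-0.3, 0.2, -0.0]
finger_gap: 0.0225
t 13.73 pos [ 5.087e-01 -5.000e-04  5.630e-02] az 33.9 q6 53.0 tilt-fix [-0.19  0.22 -0.  ]
turn about tool z -0.0 deg; q6 after ~56; shift after turn (mm): [ 1.1 -0.  -1.7]  axes now: [ 1.1 -0.  -1.7]
t: 14.23
eef_pos: [0.5139, 0.0003, 0.0978]
orientation: [0.956, 0.293, 0.003, 0.001]
contact_force: [2.1, -0.6, 1.5]
finger_gap: 0.0452
t 14.23 pos [5.139e-01 3.000e-04 9.780e-02] az 34.1 q6 53.0 tilt-fix [ 0.23 -0.31 -0.  ]
turn about tool z 0.1 deg; q6 after ~83; shift after turn (mm): [ 159.  -210.8   17.8]  axes now: [ 159.2 -210.7   17.8]
```

```bash
python3 -m inch '[[23,-30,0,0,0,0],[23,-30,0,0,0,0],[23,-30,0,0,0,0],[23,-30,0,0,0,0],[23,-30,0,0,0,0],[23,-30,0,0,0,0],[24,-29,15,0,0,0],[0,0,15,0,0,0],[0,0,0,0,0,0],[0,0,0,0,0,0]]';python3 -m inch '[[0,0,0,0,0,0],[0,0,0,0,0,0]]'; python3 go.py 0.5278 0.2640 0.0185 34
```

```text
t: 15.07
eef_pos: [0.5266, 0.2637, 0.0623]
orientation: [0.956, 0.293, -0.002, 0.0]
contact_force: [0.2, 0.0, 0.9]
finger_gap: 0.0454
t: 15.23
eef_pos: [0.5287, 0.2629, 0.0642]
orientation: [0.956, 0.292, 0.001, 0.0]
contact_force: [0.4, -0.8, -0.6]
finger_gap: 0.0448
t 15.23 pos [0.5287 0.2629 0.0642] az 33.9 q6 80.0 tilt-fix [ 0.02 -0.06 -0.  ]
turn about tool z -0.1 deg; q6 after ~83; shift after turn (mm): [-0.1 -1.4 45.7]  axes now: [-0.1 -1.4 45.7]
```

```bash
python3 -m inch '[[0,-1,20,0,0,0],[0,0,25.5,0,0,0],[0,0,0,0,0,0],[0,0,0,0,0,0],[0,0,0,0,0,0]]'; python3 -m inch '[[0,0,0,0,0,0],[0,0,0,0,0,0],[0,0,0,0,0,0],[0,0,0,0,0,0],[0,0,0,0,0,0]]' 10 25;python3 -m inch '[[0,0,-25,0,0,0],[0,0,-35,0,0,0],[0,0,0,0,0,0],[0,0,0,0,0,0],[0,0,0,0,0,0]]'; python3 drop.py -7 -26
```

```text
t: 15.65
eef_pos: [0.5279, 0.2636, 0.0185]
orientation: [0.956, 0.292, 0.0, 0.0]
contact_force: [0.2, 0.6, -0.4]
finger_gap: 0.0451
t: 16.07
eef_pos: [0.5285, 0.2645, 0.0192]
orientation: [0.956, 0.292, 0.001, 0.0]
contact_force: [-1.1, -1.4, 6.4]
finger_gap: 0.0221
t: 16.48
eef_pos: [0.5275, 0.2644, 0.078]
orientation: [0.956, 0.292, 0.0, -0.0]
contact_force: [-0.1, 0.1, -0.4]
finger_gap: 0.0222
t 16.48 pos [0.5275 0.2644 0.078 ] az 34.0 q6 80.0 tilt-fix [ 0.   -0.02 -0.  ]
turn about tool z -0.0 deg; q6 after ~51; shift after turn (mm): [-162.6  261.1    3. ]  axes now: [-162.6  261.1    2.9]
```

```bash
python3 -m inch '[[-20,33,0,0,0,0],[-20,33,0,0,0,0],[-20,33,0,0,0,0],[-20,33,0,0,0,0],[-20,33,0,0,0,0],[-20,33,0,0,0,0],[-20,32,0,0,0,0],[-22,31,0,0,0,0],[0,0,20,0,0,0],[0,0,0,0,0,0]]'; python3 -m inch '[[0,0,0,0,0,0]]';python3 drop.py -7 -26 0.058; python3 -m inch '[[0,0,0,0,0,0],[0,0,0,0,0,0],[0,0,0,0,0,0],[0,0,0,0,0,0],[0,0,-35,0,0,0],[0,0,0,0,0,0],[0,0,0,0,0,0]]' 45;  python3 go.py 0.4522 0.3500 0.065 34
```

```text
t: 17.32
eef_pos: [0.5384, -0.0454, 0.0554]
orientation: [0.957, 0.291, -0.001, 0.0]
contact_force: [0.0, 0.4, 0.9]
finger_gap: 0.0224
t: 17.4
eef_pos: [0.5375, -0.043, 0.0559]
orientation: [0.957, 0.292, -0.002, -0.001]
contact_force: [-0.1, 0.2, 0.1]
finger_gap: 0.0225
t 17.4 pos [ 0.5375 -0.043   0.0559] az 33.9 q6 49.0 tilt-fix [-0.17  0.18 -0.  ]
turn about tool z -0.0 deg; q6 after ~52; shift after turn (mm): [ 1.   0.7 -2.1]  axes now: [ 1.   0.6 -2.1]
t: 17.98
eef_pos: [0.5414, -0.0422, 0.0951]
orientation: [0.956, 0.293, 0.002, 0.001]
contact_force: [0.6, 1.0, -0.4]
finger_gap: 0.0451
t 17.98 pos [ 0.5414 -0.0422  0.0951] az 34.1 q6 49.0 tilt-fix [ 0.18 -0.21 -0.  ]
turn about tool z 0.1 deg; q6 after ~94; shift after turn (mm): [ 145.4 -375.    30.1]  axes now: [ 145.7 -374.9   29.5]
```

```bash
python3 - <<'E'
from look import *
im=save('top','t6'); 
cv2.imwrite('pics/t6c.png',cv2.resize(cv2.cvtColor(im,cv2.COLOR_RGB2BGR)[150:260,130:330],None,fx=4,fy=4,interpolation=cv2.INTER_CUBIC))
E
python3 -m inch '[[14.8,-37.2,0,0,0,0],[14.8,-37.2,0,0,0,0],[14.8,-37.2,0,0,0,0],[14.8,-37.2,0,0,0,0],[14.8,-37.2,0,0,0,0],[14.8,-37.2,0,0,0,0],[14.8,-37.2,0,0,0,0],[14.8,-37.2,0,0,0,0],[14.8,-37.2,0,0,0,0],[14.8,-37.2,0,0,0,0]]'; python3 -m inch '[[0,0,14,0,0,0],[0,0,14,0,0,0],[0,0,0,0,0,0],[0,0,0,0,0,0]]'; python3 go.py 0.4522 0.3500 0.0185 34; python3 - <<'E'
from look import *
save('wrist','w7')
E
```

```text
t: 18.87
eef_pos: [0.4521, 0.3501, 0.0916]
orientation: [0.956, 0.293, -0.001, 0.0]
contact_force: [0.9, 0.5, -0.2]
finger_gap: 0.0448
t: 19.2
eef_pos: [0.452, 0.3478, 0.0628]
orientation: [0.956, 0.293, -0.002, 0.001]
contact_force: [0.6, 0.1, 0.4]
finger_gap: 0.0445
t 19.2 pos [0.452  0.3478 0.0628] az 34.1 q6 91.0 tilt-fix [0.01 0.27 0.  ]
turn about tool z 0.1 deg; q6 after ~94; shift after turn (mm): [ 1.4 -1.8 44.3]  axes now: [ 1.6 -1.8 44.3]
```

View pics/t6c.png

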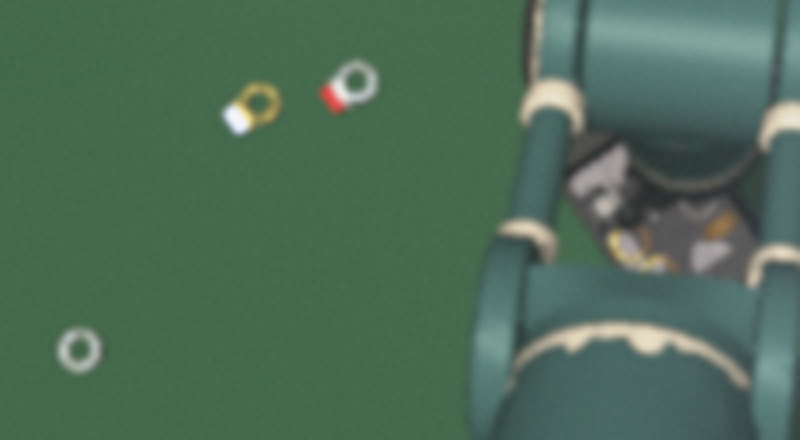

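View pics/w7.png

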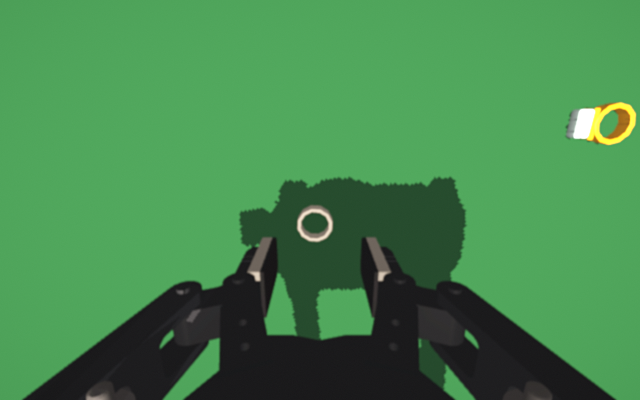

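```bash
python3 -m inch '[[0,-1.5,20,0,0,0],[0,0,25,0,0,0],[0,0,0,0,0,0],[0,0,0,0,0,0],[0,0,0,0,0,0]]'; python3 -m inch '[[0,0,0,0,0,0],[0,0,0,0,0,0],[0,0,0,0,0,0],[0,0,0,0,0,0],[0,0,0,0,0,0]]' 10 25;python3 -m inch '[[0,0,-25,0,0,0],[0,0,-35,0,0,0],[0,0,0,0,0,0],[0,0,0,0,0,0],[0,0,0,0,0,0]]'; python3 drop.py -21 0
```

```text
t: 19.67
eef_pos: [0.4537, 0.3497, 0.0209]
orientation: [0.956, 0.292, 0.0, -0.0]
contact_force: [0.5, -0.3, 0.2]
finger_gap: 0.045
t: 20.08
eef_pos: [0.4539, 0.3501, 0.0212]
orientation: [0.956, 0.292, 0.001, -0.0]
contact_force: [-0.7, -1.8, 6.7]
finger_gap: 0.0221
t: 20.5
eef_pos: [0.4531, 0.3499, 0.0801]
orientation: [0.956, 0.292, 0.0, -0.0]
contact_force: [-0.4, 0.3, -0.2]
finger_gap: 0.0216
t 20.5 pos [0.4531 0.3499 0.0801] az 34.0 q6 91.0 tilt-fix [-0.   -0.04  0.  ]
turn about tool z -0.0 deg; q6 after ~53; shift after turn (mm): [-162.8  347.6    5.1]  axes now: [-162.8  347.6    5. ]
```

```bash
python3 -m inch '[[-16.3,34.8,0,0,0,0],[-16.3,34.8,0,0,0,0],[-16.3,34.8,0,0,0,0],[-16.3,34.8,0,0,0,0],[-16.3,34.8,0,0,0,0],[-16.3,34.8,0,0,0,0],[-16.3,34.8,0,0,0,0],[-16.3,34.8,0,0,0,0],[-16.3,34.8,0,0,0,0],[-16.3,34.8,0,0,0,0]]'; python3 -m inch '[[0,0,0,0,0,0],[0,0,0,0,0,0],[0,0,0,0,0,0]]'; python3 drop.py -21 0 0.058; python3 - <<'E'
from look import *
save('wrist','w8')
E
```

```text
t: 21.33
eef_pos: [0.511, -0.0315, 0.0782]
orientation: [0.956, 0.292, -0.001, -0.001]
contact_force: [0.3, 0.4, 0.1]
finger_gap: 0.0222
t: 21.58
eef_pos: [0.5113, -0.0297, 0.0784]
orientation: [0.956, 0.292, -0.001, -0.001]
contact_force: [-0.8, 0.1, -0.1]
finger_gap: 0.0222
t 21.58 pos [ 0.5113 -0.0297  0.0784] az 33.9 q6 50.0 tilt-fix [-0.13  0.12 -0.  ]
turn about tool z -0.0 deg; q6 after ~53; shift after turn (mm): [ 1.3  0.4 20.4]  axes now: [ 1.3  0.4 20.4]
```

View pics/w8.png

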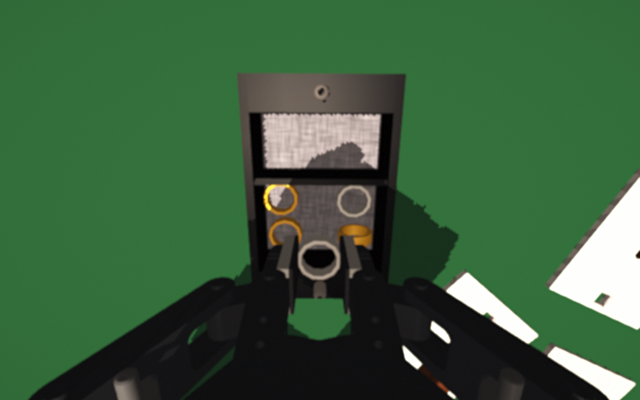

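```bash
python3 -m inch '[[1,0,20,0,0,0],[0,0,0,0,0,0],[0,0,0,0,0,0]]';  python3 -m inch '[[0,0,0,0,0,0],[0,0,0,0,0,0],[0,0,0,0,0,0],[0,0,0,0,0,0],[0,0,-35,0,0,0],[0,0,-15,0,0,0],[0,0,0,0,0,0]]' 45; python3 -m inch '[[-28,0,0,0,0,0],[-20,0,0,0,0,0],[0,0,0,0,0,0],[0,0,0,0,0,0]]'; python3 - <<'E'
from look import *
save('wrist','w9')
save('top','t9')
E
python3 go.py 0.6065 0.2370 0.1 122;python3 go.py 0.62 0.1745 0.1 122
```

```text
t: 21.88
eef_pos: [0.5116, -0.0277, 0.0584]
orientation: [0.956, 0.294, -0.002, -0.001]
contact_force: [0.4, -0.6, -0.5]
finger_gap: 0.0222
t: 22.47
eef_pos: [0.5169, -0.0296, 0.1142]
orientation: [0.956, 0.292, 0.004, 0.002]
contact_force: [1.6, 0.2, 0.6]
finger_gap: 0.0454
t: 22.8
eef_pos: [0.4728, -0.0563, 0.1093]
orientation: [0.957, 0.292, -0.0, -0.0]
contact_force: [0.4, 1.1, -0.2]
finger_gap: 0.0447
t 22.9 pos [ 0.4742 -0.056   0.1098] az 34.0 q6 46.0 tilt-fix [ 0.02 -0.04 -0.  ]
turn about tool z -88.0 deg; q6 after ~-11; shift after turn (mm): [178.4 267.5   9.8]  axes now: [ 273.5 -169.1    9.9]
t 22.9 pos [ 0.4742 -0.056   0.1098] az 34.0 q6 46.0 tilt-fix [ 0.02 -0.04 -0.  ]
turn about tool z -88.0 deg; q6 after ~-16; shift after turn (mm): [118.2 245.8   9.8]  axes now: [ 249.7 -109.7    9.9]
```

View pics/w9.png

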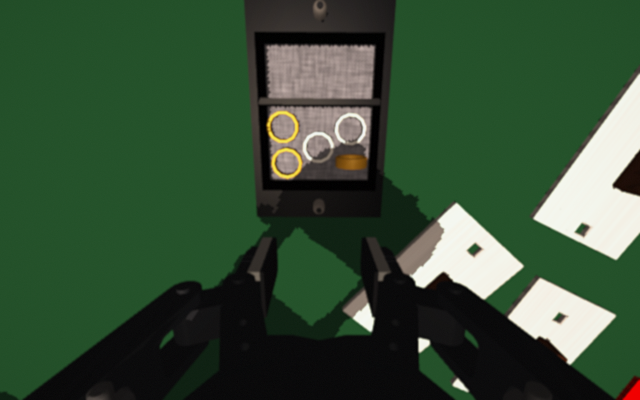

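```bash
python3 -m inch '[[36,-16,0,0,0,0],[36,-16,0,0,0,0],[36,-16,0,0,0,0],[36,-16,0,0,0,0],[36,-16,0,0,0,0],[36,-16,0,0,0,0],[34,-14,0,0,0,0],[0,0,0,0,0,-7],[0,0,0,0,0,-7],[0,0,0,0,0,-7]]'; python3 -m inch '[[0,0,0,0,0,-7],[0,0,0,0,0,-7],[0,0,0,0,0,-7],[0,0,0,0,0,-7],[0,0,0,0,0,-7],[0,0,0,0,0,-7],[0,0,0,0,0,-7],[0,0,0,0,0,-7],[0,0,0,0,0,-7],[0,0,0,0,0,-4]]'; python3 -m inch '[[0,0,15,0,0,0],[0,0,15,0,0,0],[0,0,0,0,0,0],[0,0,0,0,0,0],[0,0,0,0,0,0]]';python3 go.py 0.62 0.1745 0.0185 122; python3 - <<'E'
from look import *
save('wrist','w10')
c=cam('wrist');print(px(c,[(0.62,.1745,.008),(.6065,.237,.008)]))
E
```

```text
t: 23.73
eef_pos: [0.6203, 0.177, 0.109]
orientation: [0.885, 0.465, -0.0, -0.0]
contact_force: [0.3, 0.2, -0.1]
finger_gap: 0.0452
t: 24.57
eef_pos: [0.62, 0.1759, 0.1093]
orientation: [0.482, 0.876, 0.0, 0.0]
contact_force: [0.0, 0.5, -0.1]
finger_gap: 0.0452
t: 24.98
eef_pos: [0.6199, 0.1755, 0.0799]
orientation: [0.485, 0.875, 0.0, 0.0]
contact_force: [0.3, 0.3, 0.6]
finger_gap: 0.0452
t 24.98 pos [0.6199 0.1755 0.0799] az 122.0 q6 -18.0 tilt-fix [0.02 0.   0.  ]
turn about tool z 0.0 deg; q6 after ~-16; shift after turn (mm): [-0.9 -0.4 61.4]  axes now: [-0.9 -0.4 61.4]
[[317.13256022 216.1008353 ]
 [349.51801251 131.4703347 ]]
```

View pics/w10.png

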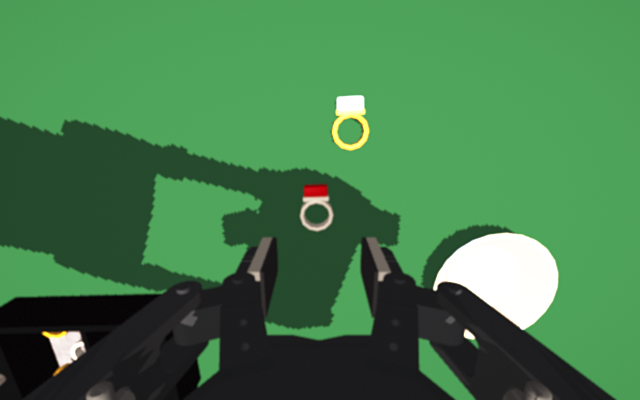

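```bash
python3 -m inch '[[0,0,25,0,0,0],[0,0,20,0,0,0],[0,0,16,0,0,0],[0,0,0,0,0,0],[0,0,0,0,0,0],[0,0,0,0,0,0]]'; python3 -m inch '[[0,0,0,0,0,0],[0,0,0,0,0,0],[0,0,0,0,0,0],[0,0,0,0,0,0],[0,0,0,0,0,0]]' 10 25;python3 -m inch '[[0,0,-25,0,0,0],[0,0,-35,0,0,0],[0,0,0,0,0,0],[0,0,0,0,0,0],[0,0,0,0,0,0]]'; python3 drop.py 31 17.5 0.08 124
```

```text
t: 25.53
eef_pos: [0.6202, 0.1752, 0.0198]
orientation: [0.485, 0.875, 0.0, 0.001]
contact_force: [0.5, -0.2, 0.5]
finger_gap: 0.0452
t: 25.95
eef_pos: [0.62, 0.1751, 0.0198]
orientation: [0.485, 0.875, 0.0, 0.001]
contact_force: [-1.2, 0.6, 5.3]
finger_gap: 0.0223
t: 26.37
eef_pos: [0.6192, 0.1749, 0.0786]
orientation: [0.485, 0.875, -0.0, -0.0]
contact_force: [0.1, 0.2, -0.8]
finger_gap: 0.0224
t 26.37 pos [0.6192 0.1749 0.0786] az 122.0 q6 -18.0 tilt-fix [-0.  0. -0.]
turn about tool z -2.0 deg; q6 after ~-32; shift after turn (mm): [ -92.1 -150.5   -1.4]  axes now: [ -97.3 -147.2   -1.3]
```

```bash
python3 -m inch '[[-19,-30,0,0,0,-2],[-19,-30,0,0,0,0],[-19,-30,0,0,0,0],[-18,-30,0,0,0,0],[-18,-30,0,0,0,0],[0,0,0,0,0,0],[0,0,0,0,0,0],[0,0,0,0,0,0],[0,0,0,0,0,0]]'; python3 drop.py 31 16 0.058 124; python3 - <<'E'
from look import *
save('wrist','w11')
c=cam('wrist')
a=np.radians(34);C=np.array([.53,-.0175])
for t in [(60,0,50),(-60,0,50),(50,40,36),(12,40,36),(70,45,36),(-70,45,36),(70,-45,36)]:
    t=np.array(t)/1000; P=[C[0]+np.cos(a)*t[0]-np.sin(a)*t[1],C[1]+np.sin(a)*t[0]+np.cos(a)*t[1],t[2]]; print(t,px(c,P)[0].round(1))
E
```

```text
t: 27.12
eef_pos: [0.5461, 0.0153, 0.0782]
orientation: [0.469, 0.883, 0.0, -0.0]
contact_force: [-0.3, -1.0, -0.6]
finger_gap: 0.0222
t 27.12 pos [0.5461 0.0153 0.0782] az 124.0 q6 -35.0 tilt-fix [-0.02 -0.04  0.  ]
turn about tool z 0.0 deg; q6 after ~-33; shift after turn (mm): [-2.2 -0.7 20.2]  axes now: [-2.2 -0.6 20.2]
[0.06 0.   0.05] [365.  269.7]
[-0.06  0.    0.05] [164.5 269.4]
[0.05  0.04  0.036] [348.1 198.9]
[0.012 0.04  0.036] [285.3 198.8]
[0.07  0.045 0.036] [381.7 191. ]
[-0.07   0.045  0.036] [148.3 190.7]
[ 0.07  -0.045  0.036] [373.3 316.6]
```

View pics/w11.png

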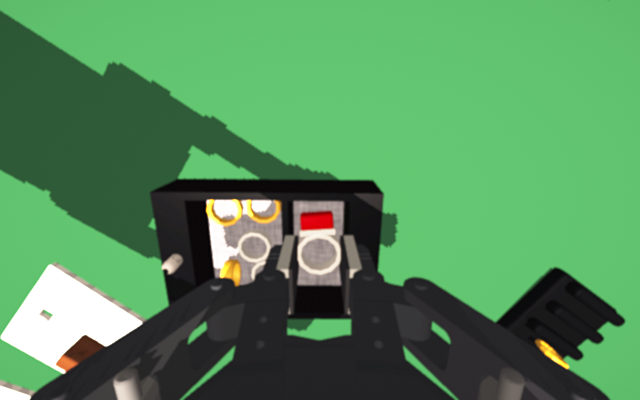

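```bash
python3 -m inch '[[-2.5,0,19,0,0,0],[0,0,0,0,0,0],[0,0,0,0,0,0],[0,0,0,0,0,0]]';  python3 -m inch '[[0,0,0,0,0,0],[0,0,0,0,0,0],[0,0,0,0,0,0],[0,0,-20,0,0,0],[0,0,-30,0,0,0],[0,0,0,0,0,0]]' 33; python3 -m inch '[[25,-25,0,0,0,0],[30,-30,0,0,0,0],[30,-25,0,0,0,0],[0,0,0,0,0,0],[0,0,0,0,0,0]]' 45; python3 - <<'E'
from look import *
save('wrist','w12')
save('top','t12')
E
python3 go.py 0.6065 0.2370 0.08 122
```

```text
t: 27.5
eef_pos: [0.5474, 0.0131, 0.0598]
orientation: [0.469, 0.883, -0.0, -0.0]
contact_force: [0.8, -0.8, -0.2]
finger_gap: 0.0225
t: 28.0
eef_pos: [0.5513, 0.0123, 0.1155]
orientation: [0.469, 0.883, 0.002, 0.004]
contact_force: [1.4, 0.6, 1.1]
finger_gap: 0.033
t: 28.42
eef_pos: [0.4315, 0.0383, 0.1091]
orientation: [0.469, 0.883, -0.0, -0.001]
contact_force: [0.4, -0.0, 0.2]
finger_gap: 0.0453
t 28.52 pos [0.4354 0.038  0.1107] az 124.0 q6 -32.0 tilt-fix [0.14 0.09 0.  ]
turn about tool z 2.0 deg; q6 after ~-11; shift after turn (mm): [ 78.1 250.6  30.7]  axes now: [ 69.3 253.1  31.2]
```

View pics/t12.png

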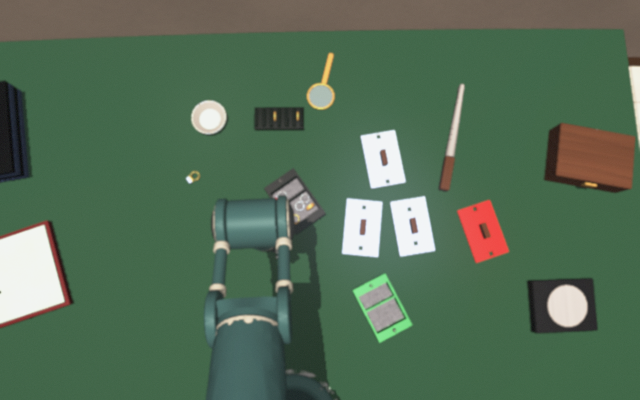

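```bash
python3 -m inch '[[10,36,0,0,0,0],[10,36,0,0,0,0],[10,36,0,0,0,0],[10,36,0,0,0,0],[10,36,0,0,0,0],[10,36,0,0,0,0],[9,36,0,0,0,2],[0,0,30,0,0,0],[0,0,0,0,0,0],[0,0,0,0,0,0]]';  python3 -m inch '[[0,0,0,0,0,0],[0,0,0,0,0,0]]';python3 go.py 0.6065 0.2370 0.0185 122; python3 - <<'E'
from look import *
save('wrist','w13')
E
```

```text
t: 29.35
eef_pos: [0.6044, 0.236, 0.0776]
orientation: [0.485, 0.875, -0.002, -0.001]
contact_force: [0.4, -0.1, 0.6]
finger_gap: 0.0451
t: 29.52
eef_pos: [0.6054, 0.2357, 0.0809]
orientation: [0.485, 0.874, 0.001, 0.001]
contact_force: [0.2, -0.5, -0.4]
finger_gap: 0.0447
t 29.52 pos [0.6054 0.2357 0.0809] az 122.0 q6 -13.0 tilt-fix [0.08 0.02 0.  ]
turn about tool z -0.0 deg; q6 after ~-11; shift after turn (mm): [ 0.5  1.6 62.4]  axes now: [ 0.6  1.5 62.4]
```

View pics/w13.png

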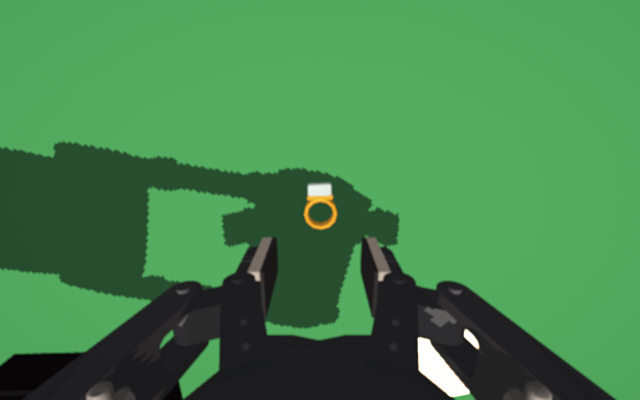

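View pics/w12.png

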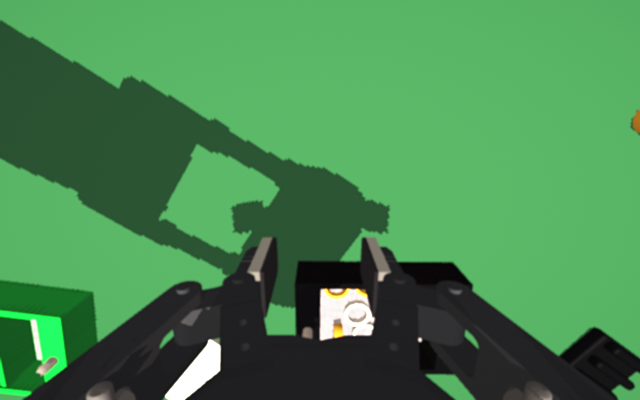

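```bash
python3 -m inch '[[0,1,25,0,0,0],[0,0,20,0,0,0],[0,0,17,0,0,0],[0,0,0,0,0,0],[0,0,0,0,0,0],[0,0,0,0,0,0]]'; python3 -m inch '[[0,0,0,0,0,0],[0,0,0,0,0,0],[0,0,0,0,0,0],[0,0,0,0,0,0],[0,0,0,0,0,0]]' 10 25;python3 -m inch '[[0,0,-25,0,0,0],[0,0,-35,0,0,0],[0,0,0,0,0,0],[0,0,0,0,0,0],[0,0,0,0,0,0]]'; python3 drop.py 31 -26 0.08 124
```

```text
t: 30.07
eef_pos: [0.606, 0.2364, 0.0191]
orientation: [0.485, 0.875, 0.001, 0.001]
contact_force: [-0.0, -0.0, -0.0]
finger_gap: 0.0451
t: 30.48
eef_pos: [0.6061, 0.2367, 0.0192]
orientation: [0.485, 0.875, 0.0, 0.001]
contact_force: [-1.3, -0.6, 6.5]
finger_gap: 0.0222
t: 30.9
eef_pos: [0.6053, 0.2366, 0.0779]
orientation: [0.485, 0.875, 0.0, 0.0]
contact_force: [0.5, -0.1, -0.4]
finger_gap: 0.0221
t 30.9 pos [0.6053 0.2366 0.0779] az 122.0 q6 -13.0 tilt-fix [0.02 0.   0.  ]
turn about tool z -2.0 deg; q6 after ~-36; shift after turn (mm): [-194.6 -173.5   -2.1]  axes now: [-200.5 -166.6   -2.1]
```

```bash
python3 -m inch '[[-28,-25,0,0,0,-2],[-28,-25,0,0,0,0],[-28,-25,0,0,0,0],[-28,-25,0,0,0,0],[-28,-25,0,0,0,0],[-28,-25,0,0,0,0],[-27,-23.5,0,0,0,0],[0,0,0,0,0,0],[0,0,0,0,0,0],[0,0,0,0,0,0]]'; python3 drop.py 31 -26 0.058 124; python3 - <<'E'
from look import *
save('wrist','w14')
E
```

```text
t: 31.73
eef_pos: [0.5683, -0.0218, 0.0764]
orientation: [0.47, 0.883, -0.0, -0.001]
contact_force: [-0.7, 0.9, -0.8]
finger_gap: 0.0226
t 31.73 pos [ 0.5683 -0.0218  0.0764] az 123.9 q6 -39.0 tilt-fix [-0.09 -0.11  0.  ]
turn about tool z -0.1 deg; q6 after ~-36; shift after turn (mm): [-1.1  1.7 18.4]  axes now: [-1.1  1.7 18.4]
```

View pics/w14.png

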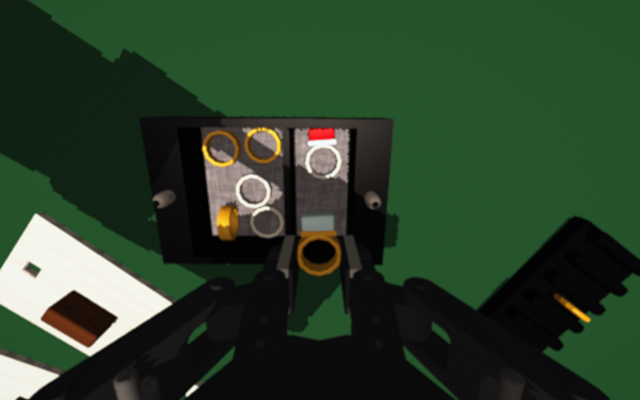

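```bash
python3 -m inch '[[-1.5,1,18,0,0,0],[0,0,0,0,0,0],[0,0,0,0,0,0],[0,0,0,0,0,0]]';  python3 -m inch '[[0,0,0,0,0,0],[0,0,0,0,0,0],[0,0,0,0,0,0],[0,0,-20,0,0,0],[0,0,-30,0,0,0],[0,0,0,0,0,0]]' 33; python3 -m inch '[[-30,0,-20,0,0,0],[-30,0,-20,0,0,0],[-10,0,-10,0,0,0],[0,0,0,0,0,0],[0,0,0,0,0,0],[0,0,0,0,0,0]]' 45; python3 - <<'E'
from look import *
save('wrist','w15')
E
python3 go.py 0.6394 -0.2469 0.15 8.5
```

```text
t: 32.12
eef_pos: [0.5708, -0.0214, 0.0596]
orientation: [0.469, 0.883, -0.0, -0.0]
contact_force: [0.1, 0.8, -0.7]
finger_gap: 0.0221
t: 32.62
eef_pos: [0.575, -0.0229, 0.1156]
orientation: [0.469, 0.883, 0.002, 0.004]
contact_force: [0.5, -0.5, 1.0]
finger_gap: 0.0335
t: 33.12
eef_pos: [0.6086, -0.0797, 0.1583]
orientation: [0.469, 0.883, -0.0, -0.001]
contact_force: [0.2, 0.3, -0.9]
finger_gap: 0.0452
t 33.17 pos [ 0.6083 -0.0795  0.1579] az 124.0 q6 -44.0 tilt-fix [-0.14 -0.17  0.  ]
turn about tool z 115.5 deg; q6 after ~60; shift after turn (mm): [  6.  170.2   7.9]  axes now: [-156.2  -67.9    7.6]
```

View pics/w15.png

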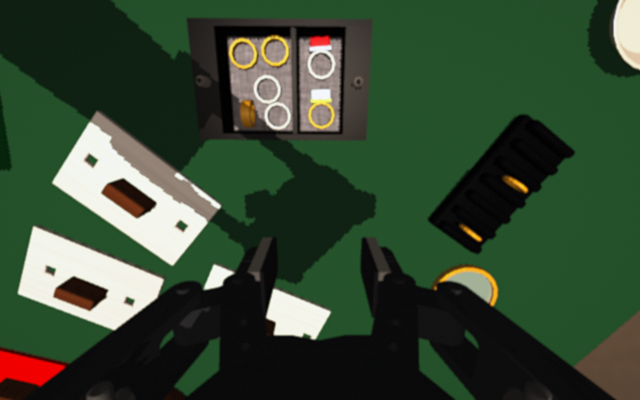

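```bash
python3 -m inch '[[-32,-14,0,0,0,7],[-32,-10,0,0,0,7],[-32,-7,0,0,0,7],[-31,-4,0,0,0,7],[-30,0,0,0,0,7],[0,0,0,0,0,7],[0,0,0,0,0,7],[0,0,0,0,0,7],[0,0,0,0,0,7],[0,0,0,0,0,7]]' 45; python3 -m inch '[[0,0,0,0,0,7],[0,0,0,0,0,7],[0,0,0,0,0,7],[0,0,0,0,0,7],[0,0,0,0,0,7],[0,0,0,0,0,7],[0,0,0,0,0,3.5],[0,0,0,0,0,0],[0,0,0,0,0,0],[0,0,0,0,0,0]]'; python3 go.py 0.6394 -0.2469 0.12 8.5
```

```text
t: 34.0
eef_pos: [0.6312, -0.2398, 0.1576]
orientation: [0.892, 0.452, -0.001, -0.002]
contact_force: [0.1, 1.4, 0.6]
finger_gap: 0.0453
t: 34.83
eef_pos: [0.632, -0.2404, 0.1588]
orientation: [0.997, 0.075, -0.001, -0.0]
contact_force: [0.0, -0.8, 0.4]
finger_gap: 0.045
t 34.83 pos [ 0.632  -0.2404  0.1588] az 8.6 q6 58.0 tilt-fix [-0.06  0.09 -0.  ]
turn about tool z 0.1 deg; q6 after ~60; shift after turn (mm): [ 6.3  7.5 38.8]  axes now: [ 6.4  7.6 38.8]
```

```bash
python3 -m inch '[[6,7.5,20,0,0,0],[0,0,19,0,0,0],[0,0,0,0,0,0],[0,0,0,0,0,0],[0,0,0,0,0,0]]';python3 go.py 0.6394 -0.2469 0.12 8.5; python3 - <<'E'
from look import *
save('wrist','w16')
c=cam('wrist')
a=np.radians(8.5);C=np.array([.6394,-.2469])
for t in [(60,0,5),(-60,0,5),(20,7,29),(-20,7,29),(20,-7,29),(-20,-7,29)]:
    t=np.array(t)/1000; P=[C[0]+np.cos(a)*t[0]-np.sin(a)*t[1],C[1]+np.sin(a)*t[0]+np.cos(a)*t[1],t[2]]; print(t,px(c,P)[0].round(1))
E
```

```text
t: 35.25
eef_pos: [0.6398, -0.2478, 0.1212]
orientation: [0.997, 0.075, 0.0, -0.0]
contact_force: [0.4, -0.7, -0.2]
finger_gap: 0.045
t 35.25 pos [ 0.6398 -0.2478  0.1212] az 8.5 q6 58.0 tilt-fix [-0. -0.  0.]
turn about tool z 0.0 deg; q6 after ~60; shift after turn (mm): [-0.2 -0.9  1.2]  axes now: [-0.2 -0.9  1.2]
[0.06  0.    0.005] [316.8 129.2]
[-0.06   0.     0.005] [317.  260.7]
[0.02  0.007 0.029] [307.7 183.9]
[-0.02   0.007  0.029] [308.2 231.5]
[ 0.02  -0.007  0.029] [325.7 183.9]
[-0.02  -0.007  0.029] [325.4 231.5]
```

View pics/w16.png

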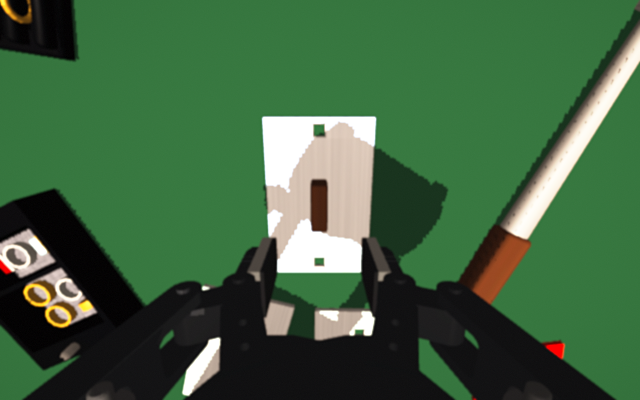

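```bash
python3 -m inch '[[0,0.8,25,0,0,0],[0,0,25,0,0,0],[0,0,25,0,0,0],[0,0,17,0,0,0],[0,0,0,0,0,0],[0,0,0,0,0,0],[0,0,0,0,0,0]]' 40; python3 go.py 0.6394 -0.2469 0.03 8.5; python3 -m inch '[[0,0,0,0,0,0],[0,0,0,0,0,0],[0,0,0,0,0,0],[0,0,0,0,0,0],[0,0,0,0,0,0],[0,0,0,0,0,0]]' 5 60
```

```text
t: 35.88
eef_pos: [0.6413, -0.2493, 0.031]
orientation: [0.997, 0.074, 0.001, 0.001]
contact_force: [0.3, -0.6, 0.0]
finger_gap: 0.0399
t 35.88 pos [ 0.6413 -0.2493  0.031 ] az 8.5 q6 58.0 tilt-fix [ 0.1  -0.16 -0.  ]
turn about tool z 0.0 deg; q6 after ~60; shift after turn (mm): [-1.5 -2.7  1. ]  axes now: [-1.5 -2.7  1. ]
t: 36.38
eef_pos: [0.6415, -0.2493, 0.0314]
orientation: [0.997, 0.074, 0.002, 0.001]
contact_force: [-0.8, 0.0, 6.5]
finger_gap: 0.0123
```

```bash
python3 -m inch '[[0,0,-10,0,0,0],[0,0,-20,0,0,0],[0,0,-30,0,0,0],[0,0,-30,0,0,0],[0,0,-10,0,0,0],[0,0,0,0,0,0],[0,0,0,0,0,0],[0,0,0,0,0,0]]'; python3 drop.py 0 0 0.13 34; python3 - <<'E'
from look import *
save('wrist','w17')
E
```

```text
t: 37.05
eef_pos: [0.6382, -0.248, 0.1264]
orientation: [0.997, 0.074, -0.002, -0.001]
contact_force: [0.9, -0.1, -2.7]
finger_gap: 0.0125
t 37.05 pos [ 0.6382 -0.248   0.1264] az 8.5 q6 58.0 tilt-fix [-0.11  0.19 -0.  ]
turn about tool z -25.5 deg; q6 after ~54; shift after turn (mm): [  39.2 -251.7   -3.6]  axes now: [ -73.  -244.    -2.9]
```

View pics/w17.png

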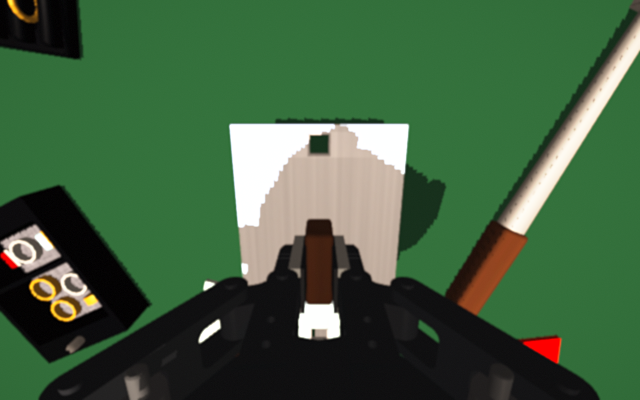

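```bash
python3 - <<'E'
import cv2,numpy as np
a=cv2.imread('pics/w17.png');b=cv2.imread('pics/w8.png');d=cv2.imread('pics/w9.png')
f=lambda im,x,y:cv2.resize(im[max(y-20,0):max(y-20,0)+40,x-25:x+25],(400,320),interpolation=cv2.INTER_NEAREST)
cv2.imwrite('pics/z1.png',np.vstack([np.hstack([f(a,319,145),f(b,321,92)]),np.hstack([f(a,319,330),f(b,320,285)])])[:600])
E
```

```text
(no output)
```

View pics/z1.png

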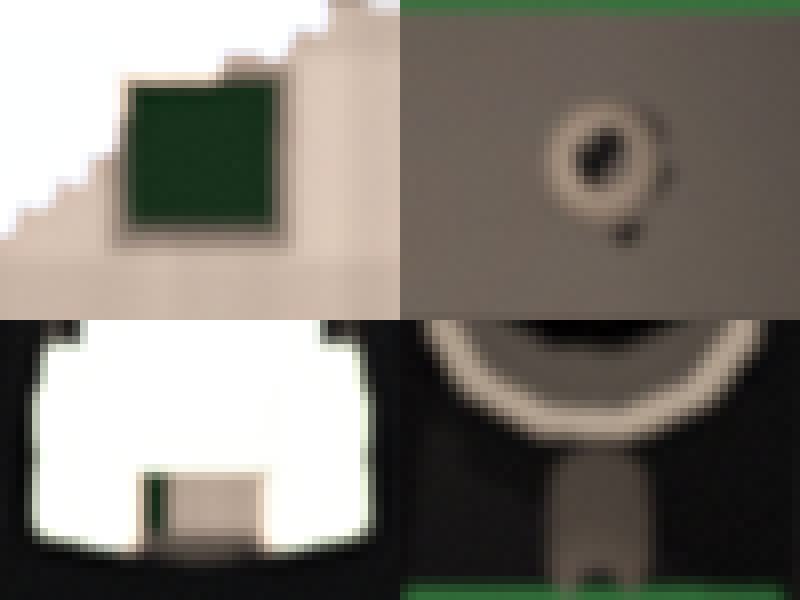

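```bash
cat > loc.py <<'E'
from look import *
def cw(pos,az,tilt=None,q=None):
    if q is None:
        A=np.radians(az); Rm=np.array([[np.cos(A),np.sin(A),0],[np.sin(A),-np.cos(A),0],[0,0,-1]]); q=R.from_matrix(Rm).as_quat()
    return cam('wrist',{'orientation':q,'eef_pos':np.array(pos)})
E
python3 - <<'E'
from loc import *
c=cw([0.5113,-0.0297,0.0784],0,q=R.from_matrix(np.eye(3)).as_quat() and None) if 0 else None
# w8 with its tilt (tilt-fix about tool x,y = -.13,.12 deg)
def pose(az,tf):
    A=np.radians(az); Rm=np.array([[np.cos(A),np.sin(A),0],[np.sin(A),-np.cos(A),0],[0,0,-1]])
    return (R.from_matrix(Rm)*R.from_rotvec(tf,degrees=True).inv()).as_quat()
c=cw([0.5113,-0.0297,0.0784],0,q=pose(33.9,[-.13,.12,0]))
P=w(c,[(321,91.6),(319.9,297)],.05);print('pins w8',P.round(4),P.mean(0).round(4),np.linalg.norm(P[0]-P[1]),np.degrees(np.arctan2(*(P[0]-P[1])[1::-1])))
c=cw([0.4742,-0.056,0.1098],34)
P=w(c,[(320,8),(318.7,202)],.05);print('pins w9',P.round(4),P.mean(0).round(4))
# cover in w17 in tool frame
c=cw([0.6382,-0.248,0.1264],0,q=pose(8.5,[-.11,.19,0]))
h=w(c,[(319.4,145),(319.2,333)],0.1264-.0314+.005)
Rm=R.from_quat(pose(8.5,[-.11,.19,0])).as_matrix()
print('holes in tool',((h-[0.6382,-0.248,0.1264])@Rm*1000).round(2))
E
python3 go.py 0.53 -.018 0.13 34; ls pics
```

```text
pins w8 [[ 0.5807  0.0154  0.05  ]
 [ 0.4815 -0.0508  0.05  ]] [ 0.5311 -0.0177  0.05  ] 0.11927597227385535 33.699663547599386
pins w9 [[ 0.5812  0.015   0.05  ]
 [ 0.4868 -0.0477  0.05  ]] [ 0.534  -0.0164  0.05  ]
holes in tool [[ 56.73   0.56  26.21]
 [-61.84   0.5   26.6 ]]
t 37.1 pos [ 0.638  -0.2479  0.1259] az 8.5 q6 58.0 tilt-fix [-0.14  0.23 -0.  ]
turn about tool z -25.5 deg; q6 after ~54; shift after turn (mm): [  39.  -251.    -4.1]  axes now: [ -72.8 -243.4   -3.2]
cropA.png
cropB.png
side0.png
t1.png
t12.png
t4.png
t6.png
t6c.png
t9.png
top0.png
w1.png
w10.png
w11.png
w12.png
w13.png
w14.png
w15.png
w16.png
w17.png
w2.png
w3.png
w5.png
w7.png
w8.png
w9.png
z1.png
```

```bash
python3 go.py 0.5331 -0.0158 0.13 33.8;  python3 -m inch '[[-11,-34,0,0,0,0],[-11,-34,0,0,0,0],[-10,-34,0,0,0,0],[-10,-34,0,0,0,0],[-10,-34,0,0,0,0],[-9,-34,0,0,0,0],[-8,-33,0,0,0,0],[0,-7,0,0,0,-6],[0,0,0,0,0,-6],[0,0,0,0,0,-6]]'; python3 -m inch '[[0,0,0,0,0,-6],[0,0,0,0,0,-1.3],[0,0,0,0,0,0],[0,0,0,0,0,0],[0,0,0,0,0,0]]'; python3 go.py 0.5331 -0.0158 0.1 33.8
```

```text
t 37.1 pos [ 0.638  -0.2479  0.1259] az 8.5 q6 58.0 tilt-fix [-0.14  0.23 -0.  ]
turn about tool z -25.3 deg; q6 after ~55; shift after turn (mm): [  42.  -251.2   -4.1]  axes now: [ -69.4 -245.1   -3.2]
t: 37.93
eef_pos: [0.5334, -0.0163, 0.1265]
orientation: [0.973, 0.233, -0.002, -0.001]
contact_force: [0.7, -0.2, -2.3]
finger_gap: 0.0124
t: 38.35
eef_pos: [0.535, -0.0177, 0.1281]
orientation: [0.957, 0.29, -0.001, -0.0]
contact_force: [0.1, 0.4, -2.1]
finger_gap: 0.0122
t 38.35 pos [ 0.535  -0.0177  0.1281] az 33.7 q6 52.0 tilt-fix [-0.05  0.06 -0.  ]
turn about tool z -0.1 deg; q6 after ~55; shift after turn (mm): [-0.6 -2.7 28.1]  axes now: [-0.5 -2.6 28.1]
```

```bash
python3 -m inch '[[-0.5,-2.5,18,0,0,0],[0,0,18,0,0,0],[0,0,0,0,0,0],[0,0,0,0,0,0],[0,0,0,0,0,0],[0,0,0,0,0,0]]'; python3 go.py 0.5331 -0.0158 0.09 33.8; python3 - <<'E'
from look import *
im=save('wrist','w18')
rgb2(cv2.resize(im[60:360,220:420],None,fx=4,fy=2)[:600] if 0 else cv2.resize(im[90:240,230:410],None,fx=4,fy=4,interpolation=cv2.INTER_NEAREST),'w18z')
rgb2(cv2.resize(im[310:400,270:370],None,fx=6,fy=6,interpolation=cv2.INTER_NEAREST),'w18y')
E
```

```text
t: 38.85
eef_pos: [0.5347, -0.0159, 0.094]
orientation: [0.957, 0.291, 0.001, 0.0]
contact_force: [0.5, 0.2, -1.4]
finger_gap: 0.0125
t 38.85 pos [ 0.5347 -0.0159  0.094 ] az 33.8 q6 52.0 tilt-fix [ 0.07 -0.09 -0.  ]
turn about tool z -0.0 deg; q6 after ~55; shift after turn (mm): [-1.3 -1.   4. ]  axes now: [-1.3 -1.   4. ]
```

View pics/w18z.png

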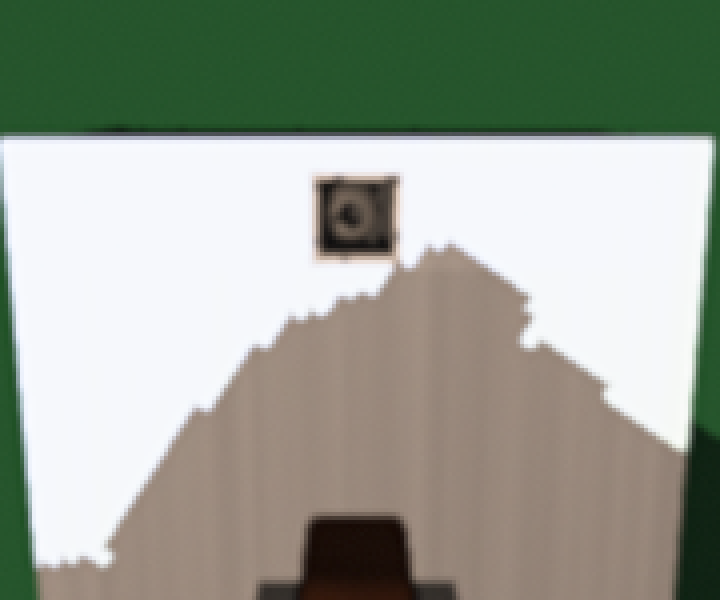

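View pics/w18y.png

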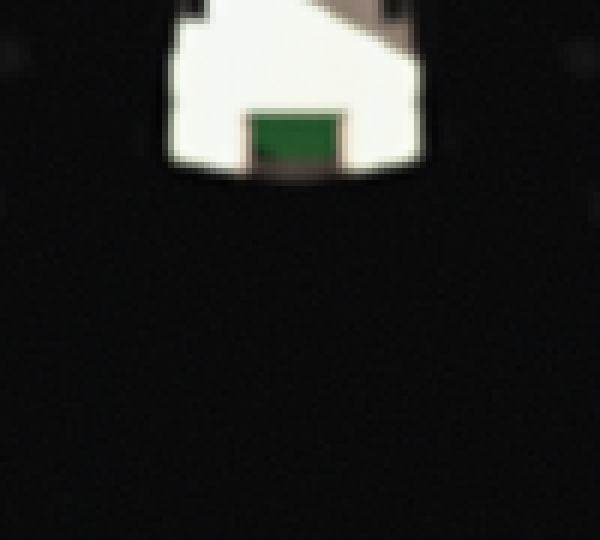

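```bash
cat > al.py <<'E'
# al.py u_hole v_hole u_pin v_pin : cover front hole vs pin tip, tool axes, mm
import sys
from look import *
u=[float(v) for v in sys.argv[1:]]
s=env.state(); c=cam('wrist',s); z=s['eef_pos'][2]
h=w(c,[u[:2]],z-.0314+.005)[0]; p=w(c,[u[2:4]],.05)[0]
Rm=R.from_quat(s['orientation']).as_matrix()
print('pos',s['eef_pos'].round(4),'hole',h.round(4),'pin',p.round(4),'shift needed in tool mm',((p-h)@Rm*1000).round(2))
E
python3 al.py 319.3 144.25 317 143.25
```

```text
pos [ 0.5348 -0.016   0.0941] hole [0.5826 0.0151 0.0677] pin [0.5807 0.0154 0.05  ] shift needed in tool mm [-1.41 -1.28 17.69]
```

```bash
python3 -m inch '[[-1.4,-1.2,6,0,0,0],[0,0,4,0,0,0],[0,0,0,0,0,0],[0,0,0,0,0,0],[0,0,0,0,0,0],[0,0,0,0,0,0],[0,0,0,0,0,0]]'; python3 go.py 0.5331 -0.0158 0.068 33.8; python3 - <<'E'
from look import *
im=save('wrist','w19')
rgb2(cv2.resize(im[130:170,290:350],None,fx=12,fy=12,interpolation=cv2.INTER_NEAREST),'w19z')
E
```

```text
t: 39.48
eef_pos: [0.532, -0.0156, 0.0829]
orientation: [0.957, 0.291, 0.0, 0.0]
contact_force: [0.1, 0.2, -2.4]
finger_gap: 0.0123
t 39.48 pos [ 0.532  -0.0156  0.0829] az 33.8 q6 52.0 tilt-fix [ 0.01 -0.02 -0.  ]
turn about tool z 0.0 deg; q6 after ~55; shift after turn (mm): [ 0.8  0.8 14.9]  axes now: [ 0.8  0.8 14.9]
```

View pics/w19z.png

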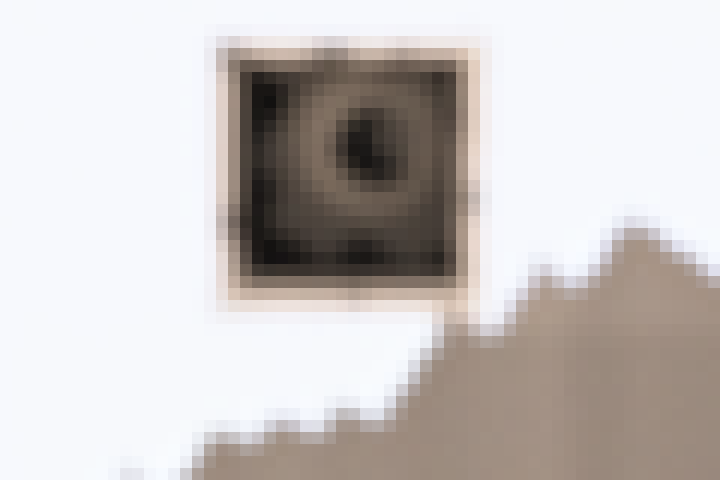

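```bash
python3 al.py 318.9 144.6 320.8 142.5
```

```text
pos [ 0.532  -0.0156  0.0829] hole [0.5795 0.0156 0.0565] pin [0.5804 0.015  0.05  ] shift needed in tool mm [0.38 1.03 6.55]
```

```bash
python3 -m inch '[[0.4,0.9,0,0,0,0],[0,0,2,0,0,0],[0,0,2,0,0,0],[0,0,2,0,0,0],[0,0,0,0,0,0],[0,0,0,0,0,0]]'; python3 go.py 0.5331 -0.0158 0.068 33.8; python3 - <<'E'
from look import *
im=save('wrist','w20')
rgb2(cv2.resize(im[130:170,290:350],None,fx=12,fy=12,interpolation=cv2.INTER_NEAREST),'w20z')
E
```

```text
t: 40.03
eef_pos: [0.5324, -0.0161, 0.0764]
orientation: [0.957, 0.291, -0.0, -0.0]
contact_force: [0.4, -0.6, -2.3]
finger_gap: 0.0127
t 40.03 pos [ 0.5324 -0.0161  0.0764] az 33.8 q6 52.0 tilt-fix [-0.03  0.04 -0.  ]
turn about tool z 0.0 deg; q6 after ~55; shift after turn (mm): [0.8 0.2 8.4]  axes now: [0.8 0.2 8.4]
```

View pics/w20z.png

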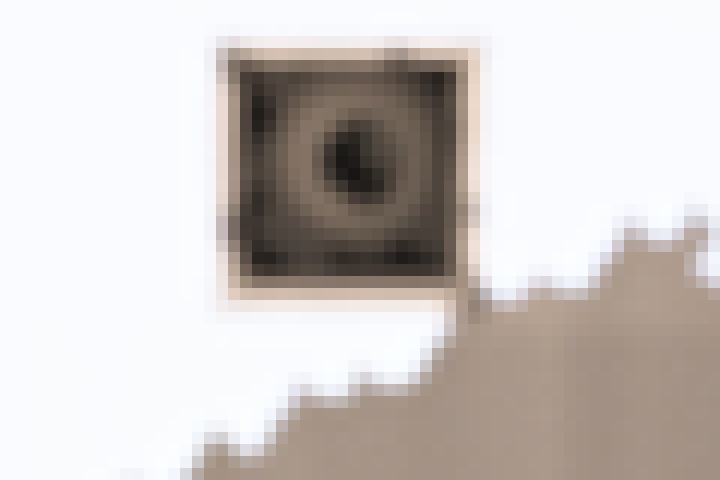

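```bash
python3 -m inch '[[0.4,0.3,0,0,0,0],[0,0,2,0,0,0],[0,0,2,0,0,0],[0,0,0,0,0,0],[0,0,0,0,0,0]]'; python3 -m inch '[[0,0,2,0,0,0],[0,0,1.5,0,0,0],[0,0,0,0,0,0],[0,0,0,0,0,0],[0,0,0,0,0,0]]';python3 go.py 0.5331 -0.0158 0.0674 33.8
```

```text
t: 40.5
eef_pos: [0.5329, -0.0161, 0.0725]
orientation: [0.957, 0.291, -0.0, -0.0]
contact_force: [-0.2, -0.3, -2.5]
finger_gap: 0.0122
t: 40.92
eef_pos: [0.5332, -0.0161, 0.0693]
orientation: [0.957, 0.291, -0.0, -0.0]
contact_force: [0.2, -0.4, -1.7]
finger_gap: 0.0126
t 40.92 pos [ 0.5332 -0.0161  0.0693] az 33.8 q6 52.0 tilt-fix [-0.  0. -0.]
turn about tool z 0.0 deg; q6 after ~55; shift after turn (mm): [ 0.1 -0.3  1.9]  axes now: [ 0.1 -0.3  1.9]
```

```bash
python3 -m inch '[[0,0,1,0,0,0],[0,0,1,0,0,0],[0,0,0,0,0,0],[0,0,0,0,0,0],[0,0,0,0,0,0]]';python3 go.py 0.5331 -0.0158 0.0674 33.8
```

```text
t: 41.33
eef_pos: [0.5334, -0.0161, 0.0674]
orientation: [0.957, 0.291, 0.0, 0.0]
contact_force: [0.6, 1.1, -1.4]
finger_gap: 0.0124
t 41.33 pos [ 0.5334 -0.0161  0.0674] az 33.8 q6 52.0 tilt-fix [ 0.01 -0.02 -0.  ]
turn about tool z 0.0 deg; q6 after ~55; shift after turn (mm): [-0.  -0.4 -0. ]  axes now: [-0.  -0.4 -0. ]
```

```bash
python3 -m inch '[[0,0,1,0,0,0],[0,0,0,0,0,0],[0,0,0,0,0,0]]'; python3 -m inch '[[0,0,0,0,0,0],[0,0,0,0,0,0],[0,0,0,0,0,0],[0,0,0,0,0,0]]' 35; python3 -m inch '[[0,0,-10,0,0,0],[0,0,-20,0,0,0],[0,0,-35,0,0,0],[0,0,-35,0,0,0],[0,0,-35,0,0,0],[0,0,0,0,0,0],[0,0,0,0,0,0],[0,0,0,0,0,0]]'; python3 - <<'E'
from look import *
im=save('wrist','w21')
E
```

```text
t: 41.58
eef_pos: [0.5334, -0.0161, 0.0673]
orientation: [0.957, 0.291, 0.0, 0.0]
contact_force: [-2.8, -0.4, 5.7]
finger_gap: 0.0128
t: 41.92
eef_pos: [0.5332, -0.0161, 0.0662]
orientation: [0.957, 0.291, 0.0, -0.0]
contact_force: [-0.3, 0.2, -0.3]
finger_gap: 0.0348
t: 42.58
eef_pos: [0.533, -0.0161, 0.2016]
orientation: [0.957, 0.291, 0.0, 0.0]
contact_force: [0.5, 0.2, 0.4]
finger_gap: 0.0354
```

View pics/w21.png

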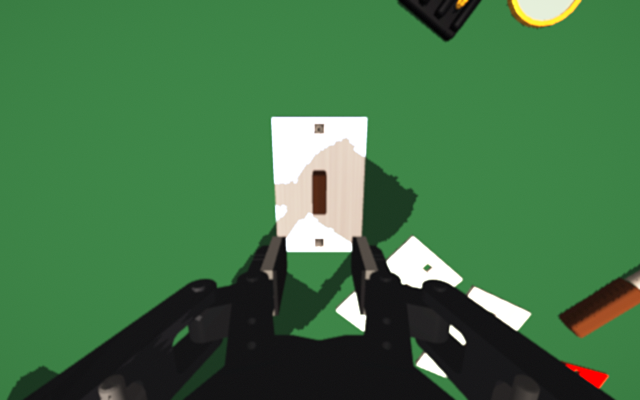

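```bash
python3 -m inch '[[20,35,0,0,0,0],[20,35,0,0,0,0],[20,35,0,0,0,0],[20,35,0,0,0,0],[20,35,0,0,0,0],[20,35,0,0,0,0],[0,35,0,0,0,0],[0,35,0,0,0,0],[0,0,0,0,0,0],[0,0,0,0,0,0]]'; python3 - <<'E'
from look import *
im=save('top','t22'); s=save('side','s22')
a=cv2.resize(im[90:270,130:430],(600,360),interpolation=cv2.INTER_CUBIC)
b=cv2.resize(s[190:310,180:380],(400,240),interpolation=cv2.INTER_CUBIC)
o=np.zeros((600,600,3),np.uint8);o[:360]=a;o[360:,:400]=b
rgb2(o,'chk')
z=cv2.resize(s[210:265,275:355],(800,550),interpolation=cv2.INTER_CUBIC); rgb2(z,'chk2')
c=cam('side');a=np.radians(33.8);C=[.5311,-.0177]
for t in [(70,45,41),(70,45,36),(-70,45,41),(-70,45,36),(-70,-45,41),(70,-45,41),(70,45,0)]:
    t=np.array(t)/1000;P=[C[0]+np.cos(a)*t[0]-np.sin(a)*t[1],C[1]+np.sin(a)*t[0]+np.cos(a)*t[1],t[2]]; print(t,((px(c,P)[0]-[275,210])*10).round(0))
E
```

```text
t: 43.47
eef_pos: [0.7878, -0.1837, 0.1968]
orientation: [0.957, 0.29, -0.002, -0.002]
contact_force: [0.6, 0.4, -0.4]
finger_gap: 0.0351
[0.07  0.045 0.041] [211. 383.]
[0.07  0.045 0.036] [211. 396.]
[-0.07   0.045  0.041] [691. 259.]
[-0.07   0.045  0.036] [690. 271.]
[-0.07  -0.045  0.041] [570.  55.]
[ 0.07  -0.045  0.041] [109. 168.]
[0.07  0.045 0.   ] [214. 488.]
```

View pics/chk.png

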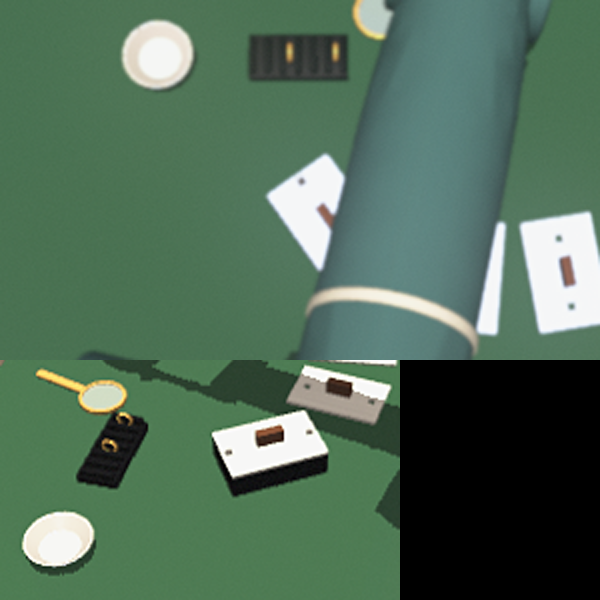

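View pics/chk2.png

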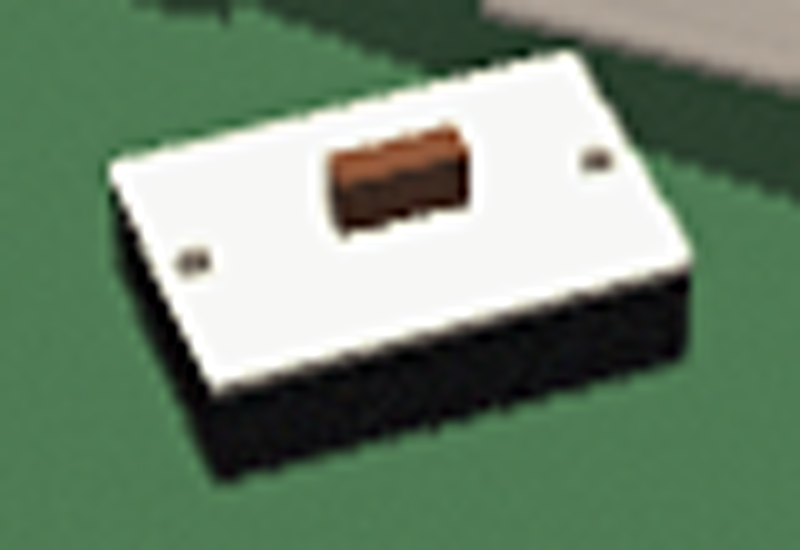

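View pics/s22.png

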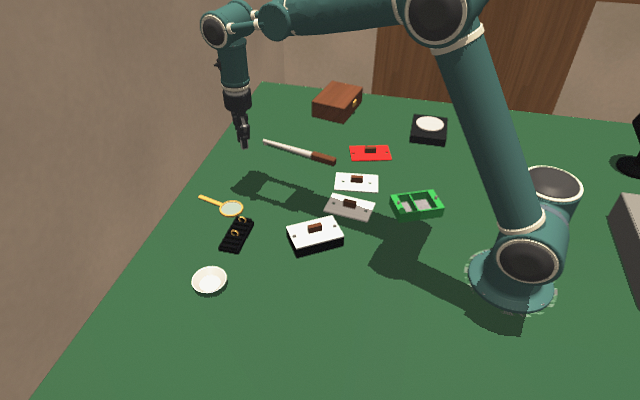

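The side view shows no loose rings, cover_a flush on the black tray at (315,233), and the other two covers flat at (350,207) and (357,182). The stand, dish, magnifier and mandrel are where they started. The arm is clear, so I'm handing the job in.

```bash
python3 -c "
from rig import env
print(env.sign_off())"
```

```text
the job is handed in; nothing more can be done
None
```

All seven loose rings are in the black tray: five plain bands in the larger compartment and two stone rings in the smaller one. I lowered the cover with holes 120 mm apart over the pins and handed the job in at about 43.5 s; no verdict was reported.

- **Rings:** The first try at the first band gripped too high and closed on nothing, and a lower second try worked. One band in the larger compartment stands on its edge rather than lying flat. By its size it reaches about 28 mm, below the 36 mm rim.
- **Cover:** The lid touched down at the height expected for flush seating. In the side view its edges lie within about 2 mm of where a flush cover should be, and both pins show in its holes. I did not measure its tilt separately.
- **Everything else:** The other two covers lie flat. The stand, dish, magnifier and mandrel look unmoved in the last side picture; the arm hid part of the last top picture. I saw no object knocked aside, and the gripper ended clear of everything.

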